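# Set and hold the cheese-wheel gauge

## Robot

A 6-joint arm with a two-finger parallel gripper is mounted at the origin on the work surface. World frame = base frame: x ahead of the robot, y to its left, z up, the work surface at z = 0. Lengths are in m, angles in rad, forces in N, time in s.
With the tool pointing down it reaches from about 0.35 to 0.925 m from the base axis. Payload 6.4 kg.
Tool frame: the origin (TCP) lies midway between the tips of the shut fingers; the grasp point (between the pads) lies 19 mm behind it; z points along the fingers, y is the direction in which the jaws open and shut (so a half turn about z gives the same grasp; the last joint's range is limited). The gripper opens to 94 mm and grips with 3 to 60 N. Pads are 16 mm wide; open, the fingers measure 119 mm over their backs; the gripper's body (75 mm by 177 mm) begins 78 mm behind the grasp point.
Start: joints at [-0.174, 0.245, 1.558, -0, 1.339, -0.174], TCP at [0.65, 0, 0.205] pointing down, gripper open.
Joint ranges: [-3.13, 3.13], [-1.02, 2.26], [0.13, 2.54], [-0.95, 4.09], [0.21, 2.88], [-2.74, 2.74]. Speed limits (rad/s): [2.57, 2.57, 3.14, 3.14, 3.14, 3.14].

## Interface

Orientations are given as a 3x3 rotation matrix whose columns are the frame's x, y, z axes.
In Python, from rig import ctrl gives the robot as it stands. The module is installed in compiled form; this text tells all that it offers.
- The arm moves only by the tool move_arm, never from a script. Its argument "rows" is text: rows parted by semicolons, each of 7 numbers parted by spaces: the closure, from 0 (fully open) to 1 (shut), then the shift along the tool's x, y, z in mm, then the turn, a rotation vector about the tool's x, y, z in rad. A call has 1 to 20 rows; each row shifts and turns the pose as measured when the row begins, along the tool's axes as they then stand; what a row does not reach is not made up. A row lasts 1/8 s, in which the tool goes at most 62.5 mm and 10.7 degrees, less where a joint would pass 70% of its speed; a pose out of reach is approached as far as the arm can. A call with a gripper value outside its range is refused whole. The fingers move at their own pace and stop on an object; "force" is the grip in N (left out, the last holds). Time passes only in rows, so rows that do not move let the fingers close. It gives the time, the measured TCP pose, the force and the opening at its end, in the units of the state.
- ctrl.get_state(): the state, without advancing time (a new reading comes with each control period).
- ctrl.read_camera(name): name is "scene" or "side" or "wrist"; returns (picture, depth): 384x512x3 uint8, red, green, blue; 384x512 float32, m along the optical axis (not along the pixel's ray), 0 where there is no reading.
- ctrl.calibration(name): a dict with "fx", "fy", "cx", "cy" (pixels), "k1" (the pictures are not rectified: a ray, as slopes to the right and down, at radius r is drawn at 1 + k1 r^2 times it, then the intrinsics apply), "pose" (4x4, takes a point from camera to world coordinates); the wrist camera has in their place "hand_eye" (4x4, takes a point from camera to tool coordinates, whose origin is the TCP and whose axes are the flange's). Camera axes: x right, y down, z forward; pixel columns grow to the right and rows downward; lengths in m; the calibration is good to about 2 mm. A picture is of the moment at which its call begins: read the wrist's pose just before it. calibration takes no time and is no camera call.
- ctrl.job_done(): hands the job in, once; it reports no verdict.
Trained networks look in the newest picture that a camera, given by its name, has taken for a name from the list of things; names that differ only in an ending like _2 or _b are one class to them, and where a whole thing is asked for, a point or a joint stands for the part that bears it (a point fixed in the world has none). Each returns a list of dicts, best first, with "conf" (0 to 1); they miss things now and then, are a little off and sometimes report something else, mostly with a low value. They report only what shows in the picture. A call takes as long as a camera call. They do not tell look-alikes from the thing itself.
- ctrl.find_in(camera, target): "rect" ([left, top, right, bottom] in pixels, round what is visible of it).
- ctrl.place_of(camera, target): "position" ([column, row] in pixels: a listed point, or the origin of a listed thing).
The state is a dict: "time": time; "qpos": joint angles; "joint_velocities": joint speeds; "effort": joint torques, N m; "eef_pos": TCP position; "ee_rot": TCP orientation; "wrist_force": force on the tool from outside, world axes, zero at the start; "wrist_torque": the same for the moment, N m; "opening": finger opening in m.
Only numpy, scipy, OpenCV 4.12 (cv2) and the standard library are available. Lean on these libraries where they do the work, as an engineer would, in place of code of your own. Each camera call takes 0.05 s, during which the arm holds its last target.

## Task

Fit the loose blue-topped cam lever fully home onto the square brass shaft of the wheel gauge's sliding leg. Then slide the leg out against its spring until its pointer is at the red mark and, keeping it at the mark, turn the lever clockwise (seen from above) as far as it goes to close the cam. Finish still gripping the lever and holding the leg at the mark; do not let go, and leave the other things on the cart where they are.

Things in the scene. Friction and masses are not known exactly. Their poses are not given: they have to be found in the camera images.
- lever_mid (a point): Loose cam lever standing upright, bore down, left or right of the gauge, any yaw. Hub: 32 x 32 mm column, 60 mm high (lower 32 mm steel, rest blue), 180 g; point = hub axis, 30 mm above its underside, z up. Blue arm 12 mm wide, 45 to 55 mm above the underside, only along +x, to 85 mm from the axis. Grip the flat sides across y. Square bore in underside: 17.5 mm (mouth chamfered), 30 deep, sides along x, y.
- seat (a point): Foot of the square brass cam shaft on the gauge's sliding leg: on its axis, on top of the steel cam disc (48 mm across), 54 mm above the cart top; z up. Shaft 16 mm square, 28 mm tall (top 9 mm taper to 10 mm), sides along this point's x and y, which turn with the cam. The lever fits any of four ways round; fully home its underside rests on the disc (hub mid-point 30 mm above this point).
- cam (a joint): Cam angle, rad: 0 fully open, 1.4 fully closed (stop); grows clockwise seen from above; starts at 0 to 0.25. Stiff (about 0.12 N m), stays where left. The lever has about 6 degrees of play each way on the shaft. Closing the cam does not carry the leg's spring: the hand must.
- leg (a joint): Sliding leg's travel, m: 0 = home (start), to 0.21, growing along +y of red_mark. A spring pulls it home, 4 N at home to 7 N at 0.2 m; it runs back if let go. Aluminium carriage 66 x 58 mm, top 50 mm above the cart top, with the cam shaft at its centre and an arm reaching 160 mm from the shaft, away from the robot.
- pointer (a point): Tip of the small yellow pointer (5 mm wide) on the robot's side of the sliding carriage, 42 mm from the shaft's axis across the beam, 24 mm above the cart top; moves with the leg. Pointer, shaft axis and the centre line of the leg's 20 mm wide arm are level with one another along the beam, so from the far side the arm is centred on the twin red tab when the leg is at the mark.
- red_mark (a point): Length mark: inner end of the red tab (18 x 5 x 6 mm, top 24 mm above the cart top) on the robot's side of the gauge base; a twin tab is on the far side. y = along the beam, the way the leg slides out; x = across it, away from the robot. Fixed, 70 to 150 mm from the leg's home. Leg is at the mark when pointer and tab are level along y. Base is wood, 130 x 400 (along y) x 18 mm, fixed.
- small_wheel: Bystander, leave alone: small cheese wheel, 90 mm across, 45 mm high, 330 g. Origin at the centre of its underside.
- bottle: Bystander, leave alone: white plastic bottle with blue cap, 60 mm across, 150 mm high. Origin at the centre of its underside.
- jar: Bystander, leave alone: amber glass jar with steel lid, 72 mm across, 90 mm high. Origin at the centre of its underside.
- black_lid: Bystander, leave alone: flat black plastic lid, 150 mm across, 14 mm thick. Origin at the centre of its underside.
- brush: Bystander, leave alone: wooden hand brush, bristles down, 150 x 50 x 43 mm, long axis = its x. Origin at the centre of its underside.
- trier: Bystander, leave alone: cheese trier lying flat: steel rod 130 mm along its +x from a dark wooden cross handle 75 mm wide, 18 mm high. Origin at the centre of its underside on the crossing of handle and rod.
Things that resemble listed ones, but are neither listed nor needed, are in the scene too. Several things look just like the part that bears lever_mid: the one meant starts nearest to the robot's base.

How it is judged:
By the outcome, as a careful person would: the job done as asked, in the order asked, and still so for the second after the job is handed in, while the arm keeps its last pose, push and grip.
It also fails if it takes over 64 s, if anything falls off the work surface, if the arm or the gripper's body presses on something with over 40 N, if the wrist force passes 120 N, or if a joint passes its speed limit or range.

## Working session

There is one attempt and no reset: what is moved stays moved. The work goes in short steps, Python scripts to look and compute and a tool call to move; the robot and the scene stay as the last step left them, time stands still between calls to the robot, and variables do not carry over. Pictures are saved under pics/ and viewed, and the job is handed in when it is done.

Besides the shell and the picture viewer there is one more tool, called after "Call:" in YAML: its name, and indented under it one key for each argument. move_arm: Moves the arm, as the interface text tells. Its arguments: {"type":"object","properties":{"rows":{"type":"string"},"force":{"type":"number"}},"required":["rows"]}

```bash
mkdir -p pics
cat > h.py <<'E'
import numpy as np, cv2
from rig import ctrl
def cal(n):
    c=ctrl.calibration(n); K=np.array([[c['fx'],0,c['cx']],[0,c['fy'],c['cy']],[0,0,1.]])
    if 'pose' in c: T=np.array(c['pose'])
    else:
        s=ctrl.get_state(); W=np.eye(4); W[:3,:3]=np.array(s['ee_rot']); W[:3,3]=s['eef_pos']; T=W@np.array(c['hand_eye'])
    return K,np.array([c['k1'],0,0,0,0.]),T
def ray(n,uv,C=None):
    K,d,T=C or cal(n)
    p=cv2.undistortPoints(np.array(uv,float).reshape(-1,1,2),K,d).reshape(-1,2)
    r=np.c_[p,np.ones(len(p))]@T[:3,:3].T
    return T[:3,3],r
def atz(n,uv,z,C=None):
    o,r=ray(n,uv,C); return o+r*((z-o[2])/r[:,2])[:,None]
def proj(n,P,C=None):
    K,d,T=C or cal(n); Ti=np.linalg.inv(T)
    return cv2.projectPoints(np.array(P,float).reshape(-1,1,3),cv2.Rodrigues(Ti[:3,:3])[0],Ti[:3,3],K,d)[0].reshape(-1,2)
def shot(n,name):
    C=cal(n); im,de=ctrl.read_camera(n); cv2.imwrite(f'pics/{name}.png',im[:,:,::-1]); np.savez(f'pics/{name}.npz',im=im,de=de,K=C[0],d=C[1],T=C[2]); return im,de,C
def load(name):
    z=np.load(f'pics/{name}.npz'); return z['im'],z['de'],(z['K'],z['d'],z['T'])
def cloud(de,C):
    v,u=np.mgrid[:de.shape[0],:de.shape[1]]
    o,r=ray(None,np.stack([u,v],-1).reshape(-1,2),C)
    return (o+r*de.reshape(-1,1)).reshape(*de.shape,3)
E
python3 - <<'E'
from h import *
print(ctrl.get_state())
for n in ['scene','side','wrist']:
    shot(n,n+'0'); print(n,ctrl.calibration(n))
    for t in ['lever_mid','seat','pointer','red_mark']:
        print(t,[(np.round(q['position']).tolist(),round(q['conf'],2)) for q in ctrl.place_of(n,t)])
E
```

```text
{'time': 0.0, 'qpos': array([-1.74106211e-01,  2.45813239e-01,  1.55898741e+00, -2.65722972e-05,
        1.33867206e+00, -1.74110315e-01]), 'joint_velocities': array([-7.44614467e-04, -6.25461813e-05,  3.88840180e-04,  1.27666006e-03,
        1.88816843e-03, -1.22737373e-03]), 'effort': array([ 8.38778797e-04, -4.15839279e+01, -3.14599335e+01,  6.84806099e-02,
        3.33599187e-02, -1.41738678e-04]), 'eef_pos': array([6.49412415e-01, 9.78695392e-05, 2.04360187e-01]), 'ee_rot': array([[-9.96333445e-06,  9.99998277e-01, -1.85610734e-03],
       [ 9.99999955e-01,  1.05205716e-05,  3.00208632e-04],
       [ 3.00227642e-04, -1.85610426e-03, -9.99998232e-01]]), 'wrist_force': array([-0.44327385,  1.23741437,  1.12885001]), 'wrist_torque': array([-0.01663697, -0.04537222,  0.03726665]), 'opening': 0.09379028851652117}
scene {'fx': 354.8766979300345, 'fy': 354.8766979300345, 'cx': 253.523952543333, 'cy': 191.22142989211648, 'k1': 0.010386784671533126, 'pose': array([[-0.2139169 ,  0.62444   , -0.75120853,  1.47920857],
       [ 0.97684145,  0.14029316, -0.16155066,  0.20823735],
       [ 0
[... 649 characters left out ...]
318.0, 150.0], 0.61)]
seat [([276.0, 171.0], 0.47)]
pointer [([286.0, 179.0], 0.72)]
red_mark []
wrist {'fx': 283.11019304717195, 'fy': 283.11019304717195, 'cx': 262.78601747873256, 'cy': 192.68574455292924, 'k1': -0.041361626008210015, 'hand_eye': array([[ 8.12439083e-04, -9.57120155e-01, -2.89690093e-01,
         8.48544457e-02],
       [ 9.99999518e-01,  6.17902154e-04,  7.62994980e-04,
        -1.98531621e-04],
       [-5.51277741e-04, -2.89690573e-01,  9.57120195e-01,
        -1.79459003e-01],
       [ 0.00000000e+00,  0.00000000e+00,  0.00000000e+00,
         1.00000000e+00]])}
lever_mid [([141.0, 361.0], 0.92)]
seat [([189.0, 276.0], 0.72)]
pointer []
red_mark [([140.0, 166.0], 0.66)]
```

View pics/scene0.png

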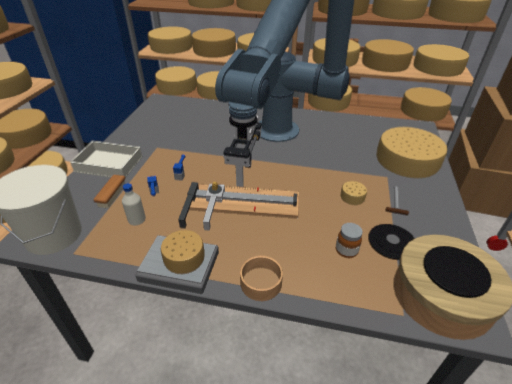

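View pics/side0.png

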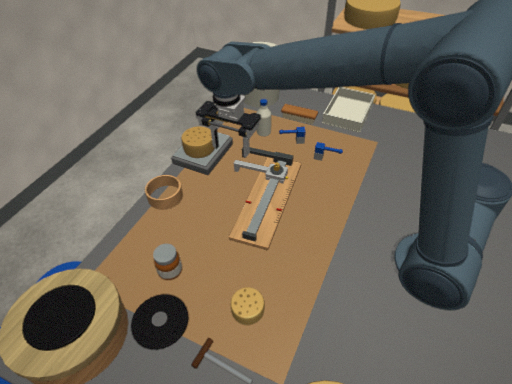

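View pics/wrist0.png

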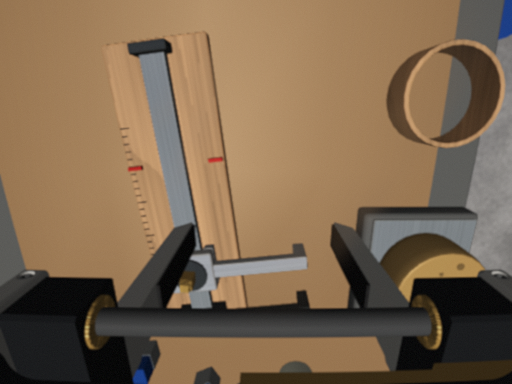

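Run:
```python
from h import *
C=load('scene0')[2]; D=load('side0')[2]; W=load('wrist0')[2]
print('lev scene',atz(0,[[179,170],[183,170],[153,187],[181,157],[153,177]],.03,C).round(3).tolist())
print('lev side',atz(0,[[299,134],[318,150]],.03,D).round(3).tolist())
print('lev wrist',atz(0,[[141,361]],.03,W).round(3))
print('seat',atz(0,[[212,187]],.054,C).round(3),atz(0,[[276,171]],.054,D).round(3),atz(0,[[189,276]],.054,W).round(3))
print('mark wrist',atz(0,[[140,166]],.024,W).round(3),'tabs',atz(0,[[130,169],[143,168],[223,159],[209,160]],.024,W).round(3).tolist())
print('ptr',atz(0,[[217,185]],.024,C).round(3),atz(0,[[286,179]],.024,D).round(3))
print('base',atz(0,[[106,45],[209,33],[245,306]],.018,W).round(3).tolist())
print('beam scene',atz(0,[[217,196],[293,202]],.05,C).round(3).tolist())
for n in ['scene','side']:
    im=load(n+'0')[0]
    b=[120,130,130,90] if n=='scene' else [225,100,140,160]
    c=im[b[1]:b[1]+b[3],b[0]:b[0]+b[2],::-1]
    k=5 if n=='scene' else 4
    cv2.imwrite(f'pics/{n}0z.png',cv2.resize(c,None,fx=k,fy=k,interpolation=cv2.INTER_CUBIC)[:600])
```

```text
lev scene [[0.447, -0.312, 0.03], [0.444, -0.297, 0.03], [0.567, -0.366, 0.03], [0.361, -0.337, 0.03], [0.511, -0.392, 0.03]]
lev side [[0.556, -0.374, 0.03], [0.457, -0.312, 0.03]]
lev wrist [[ 0.45  -0.312  0.03 ]]
seat [[ 0.548 -0.144  0.054]] [[ 0.546 -0.12   0.054]] [[ 0.551 -0.133  0.054]]
mark wrist [[0.49  0.012 0.024]] tabs [[0.476, 0.008, 0.024], [0.493, 0.009, 0.024], [0.599, 0.021, 0.024], [0.581, 0.02, 0.024]]
ptr [[ 0.497 -0.143  0.024]] [[ 0.51  -0.126  0.024]]
base [[0.463, 0.158, 0.018], [0.587, 0.169, 0.018], [0.623, -0.21, 0.018]]
beam scene [[0.587, -0.114, 0.05], [0.56, 0.149, 0.05]]
```

View pics/scene0z.png

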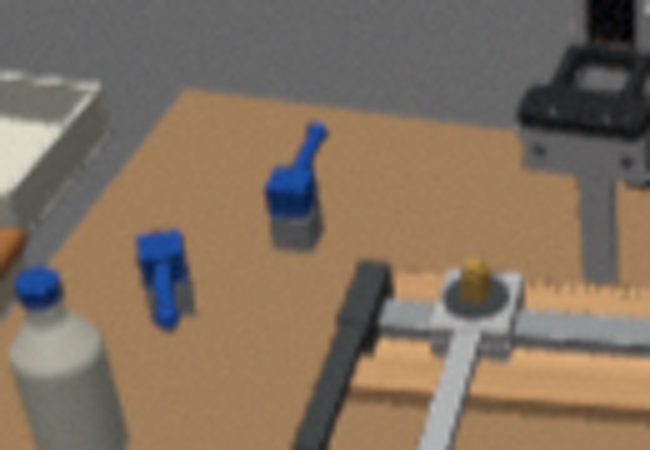

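View pics/side0z.png

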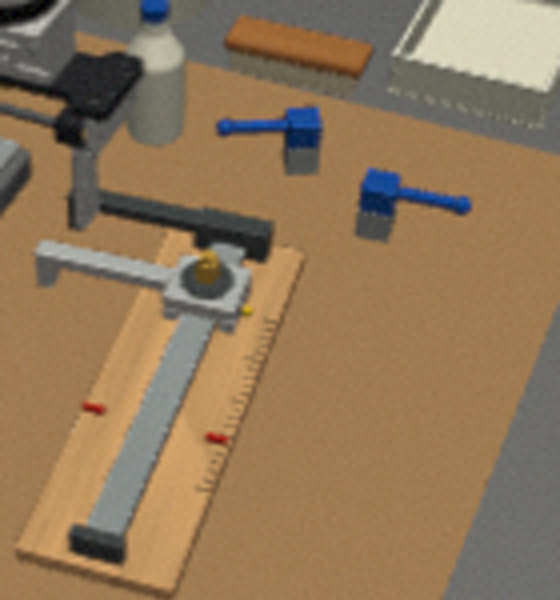

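Call:
move_arm:
  rows: "0 -45 -29 2 0 0 0;0 -45 -29 2 0 0 0;0 -45 -29 2 0 0 0;0 -45 -29 2 0 0 0;0 -45 -29 2 0 0 0;0 -45 -29 2 0 0 0;0 -40 -27 2 0 0 0;0 0 0 0 0 0 0"
  force: 30

```text
time: 1.75
eef_pos: [0.4444, -0.3193, 0.1925]
ee_rot: [[-0.002, 1.0, 0.004], [1.0, 0.002, -0.003], [-0.003, 0.004, -1.0]]
wrist_force: [1.1, 0.4, -0.0]
opening: 0.0939
```

Run:
```python
from h import *
print(ctrl.get_state()['eef_pos'],ctrl.get_state()['time'])
shot('wrist','wrist1'); print([(np.round(q['position']).tolist(),round(q['conf'],2)) for q in ctrl.place_of('wrist','lever_mid')])
```

```text
[ 0.44435065 -0.31933685  0.19248444] 1.75
[([344.0, 217.0], 0.87), ([270.0, 173.0], 0.64)]
```

View pics/wrist1.png

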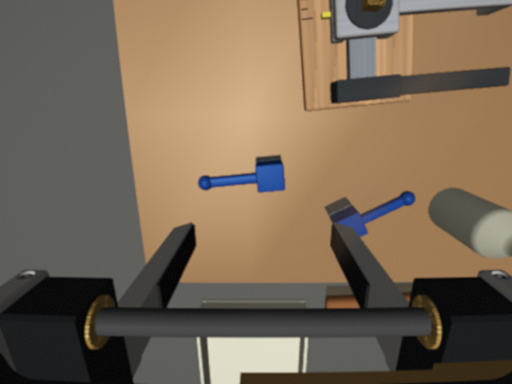

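Run:
```python
from h import *
im,de,C=load('wrist1')
P=cloud(de,C)
hsv=cv2.cvtColor(im,cv2.COLOR_RGB2HSV)
m=(hsv[...,0]>100)&(hsv[...,0]<130)&(hsv[...,1]>120)
m[:,300:]=0; m[215:]=0
p=P[m]; print(m.sum(), np.percentile(p[:,2],[5,50,95]).round(4))
top=p[p[:,2]>0.0575]; print('top',len(top),top.mean(0).round(4), top.min(0).round(4),top.max(0).round(4))
hull=cv2.minAreaRect((top[:,:2]*1000).astype(np.float32)); print(hull)
arm=p[(p[:,2]<0.0575)&(p[:,2]>.04)]; 
e=arm[arm[:,0]<top[:,0].min()-.008]; print('arm',e.mean(0).round(4),e.min(0).round(4)); 
l=cv2.fitLine((e[:,:2]*1000).astype(np.float32),cv2.DIST_HUBER,0,.01,.01).ravel(); print(l,np.degrees(np.arctan2(l[1],l[0])))
cv2.imwrite('pics/w1z.png',cv2.resize(im[140:210,180:310,::-1],None,fx=6,fy=6,interpolation=cv2.INTER_CUBIC))
# seat area
for n,uv,z in [('shaft top',[373,2],.082)]: print(n,atz(0,[uv],z,C))
```

```text
1296 [0.0535 0.0592 0.0611]
top 773 [ 0.4471 -0.3106  0.062 ] [ 0.3727 -0.3276  0.0575] [ 0.4681 -0.234   0.3717]
((436.1222229003906, -301.8409729003906), (112.4316177368164, 77.28763580322266), 49.5079231262207)<stdin>:11: RuntimeWarning: Mean of empty slice.
  ret = um.true_divide(
Traceback (most recent call last):
ValueError: zero-size array to reduction operation minimum which has no identity
```

Run:
```python
from h import *
im,de,C=load('wrist1')
P=cloud(de,C)
hsv=cv2.cvtColor(im,cv2.COLOR_RGB2HSV)
m=(hsv[...,0]>100)&(hsv[...,0]<130)&(hsv[...,1]>120)
m[:,300:]=0; m[215:]=0
vu=np.argwhere(m); p=P[m]; ok=p[:,2]<.064; vu=vu[ok]; p=p[ok]
hubm=vu[:,1]>250
top=p[hubm&(p[:,2]>.056)]
q=top[:,:2]*1000
print('top med',np.median(top,0).round(4)); print(cv2.minAreaRect(q.astype(np.float32)))
a=p[(vu[:,1]<245)]; print('arm',len(a),a.min(0).round(4),a.max(0).round(4))
l=cv2.fitLine((a[:,:2]*1000).astype(np.float32),cv2.DIST_HUBER,0,.01,.01).ravel(); print(l,np.degrees(np.arctan2(l[1],l[0])))
# hub pixel corners
mm=np.zeros(m.shape,np.uint8); mm[vu[hubm][:,0],vu[hubm][:,1]]=1
cv2.imwrite('pics/w1z.png',cv2.resize(im[140:210,180:310,::-1],None,fx=6,fy=6,interpolation=cv2.INTER_CUBIC))
```

```text
top med [ 0.4529 -0.3106  0.0601]
((449.40386962890625, -311.27410888671875), (36.604156494140625, 31.06809425354004), 5.748864650726318)
arm 416 [ 0.3712 -0.325   0.0528] [ 0.4234 -0.3097  0.0602]
[ 9.9615014e-01  8.7663874e-02  3.9701706e+02 -3.1633228e+02] 5.0292253
```

View pics/w1z.png

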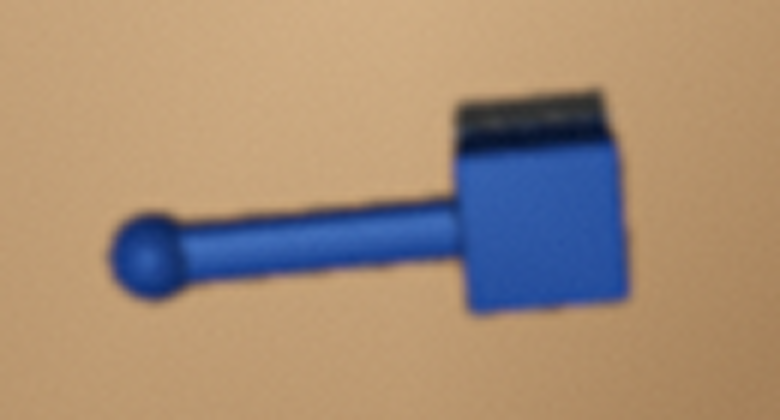

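Call:
move_arm:
  rows: "0 8 5 0 0 0 0.185;0 0 0 0 0 0 0.185;0 0 0 0 0 0 0.185;0 0 0 0 0 0 0.185;0 0 0 0 0 0 0.185;0 0 0 0 0 0 0.185;0 0 0 0 0 0 0.185;0 0 0 0 0 0 0.185;0 0 0 0 0 0 0"

```text
time: 2.98
eef_pos: [0.4598, -0.2953, 0.1932]
ee_rot: [[0.997, 0.08, 0.007], [0.08, -0.997, -0.0], [0.007, 0.001, -1.0]]
wrist_force: [0.4, -0.1, -1.0]
opening: 0.0937
```

Run:
```python
from h import *
s=ctrl.get_state();print(s['eef_pos'],s['time'],s['qpos'].round(3))
shot('wrist','wrist2')
im,de,C=load('wrist2')
cv2.imwrite('pics/w2z.png',cv2.resize(im[100:270,150:370,::-1],None,fx=3.5,fy=3.5,interpolation=cv2.INTER_CUBIC))
```

```text
[ 0.4598086  -0.29533948  0.19317729] 2.975 [-0.781  0.011  1.839  0.005  1.288  0.709]
```

View pics/w2z.png

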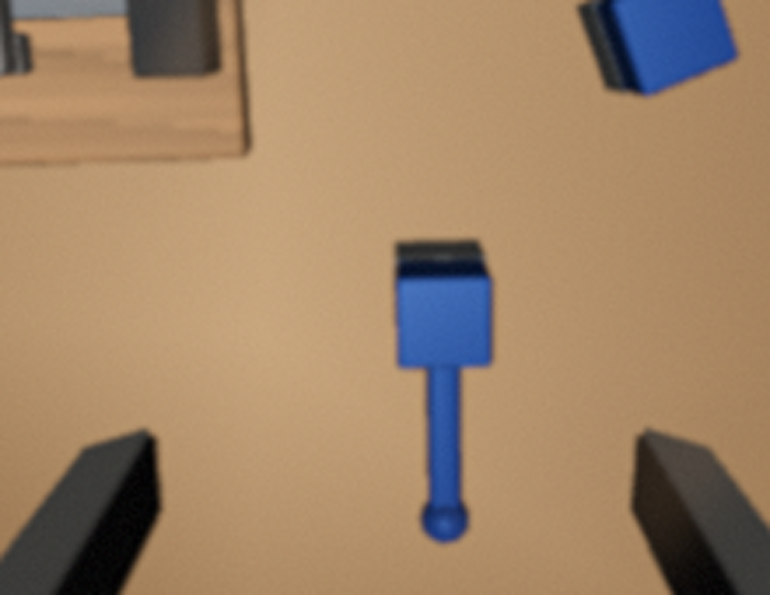

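```bash
cat >> h.py <<'E'
def totool(P,pos,R): return (np.atleast_2d(P)-pos)@R
E
python3 - <<'E'
from h import *
im,de,C=load('wrist2'); s=ctrl.get_state(); R=np.array(s['ee_rot'])
c=np.array([[397,280],[490,277],[492,366],[399,367]])/3.5+[150,100]
P=atz(0,c,.06,C); print(P.round(4)); print('center',P.mean(0)); print('sizes',np.linalg.norm(np.diff(P,axis=0),axis=1))
print('tool mm',(totool(P.mean(0),s['eef_pos'],R)*1000).round(1))
print('ball',atz(0,[[444.5/3.5+150,520/3.5+100]],.05,C))
print('depth at hub',cloud(de,C)[192,277])
t=(totool(P,s['eef_pos'],R)*1000); print(t.round(1))
b=totool(atz(0,[[444.5/3.5+150,520/3.5+100]],.05,C),s['eef_pos'],R)*1000; print(b)
E
```

```text
[[ 0.4661 -0.2957  0.06  ]
 [ 0.4695 -0.3258  0.06  ]
 [ 0.4392 -0.3297  0.06  ]
 [ 0.4363 -0.2988  0.06  ]]
center [ 0.45277344 -0.31252061  0.06      ]
sizes [0.03024929 0.0305737  0.03104454]
tool mm [[ -9.2  16.4 133.1]]
ball [[ 0.37602124 -0.32033825  0.05      ]]
depth at hub [ 0.4530456  -0.31250445  0.05967042]
[[  5.4   0.8 133.2]
 [  6.4  31.  133.2]
 [-24.2  32.5 133. ]
 [-24.5   1.5 133. ]]
[[-86.41960456  18.06076874 142.59279885]]
```

Call:
move_arm:
  rows: "0 -9 16.5 40 0 -0.007 -0.02;0 0 0 0 0 0 0;0 0 0 40 0 0 0;0 0 0 0 0 0 0;0 0 0 0 0 0 0"

```text
time: 3.65
eef_pos: [0.4573, -0.3127, 0.1186]
ee_rot: [[0.994, 0.113, 0.007], [0.113, -0.994, -0.007], [0.006, 0.007, -1.0]]
wrist_force: [-0.5, 1.3, 0.2]
opening: 0.0941
```

Run:
```python
from h import *
s=ctrl.get_state();print(s['eef_pos'],s['time'],s['ee_rot'].round(4))
R=np.array(s['ee_rot']);print((totool([0.45277344,-0.31252061,0.022],s['eef_pos'],R)*1000).round(1))
im,de,C=shot('wrist','wrist3')
```

```text
[ 0.45733274 -0.31266259  0.11860563] 3.65 [[ 0.9936  0.1128  0.0071]
 [ 0.1129 -0.9936 -0.0065]
 [ 0.0064  0.0073 -1.    ]]
[[-5.1 -1.4 96.6]]
```

View pics/wrist3.png

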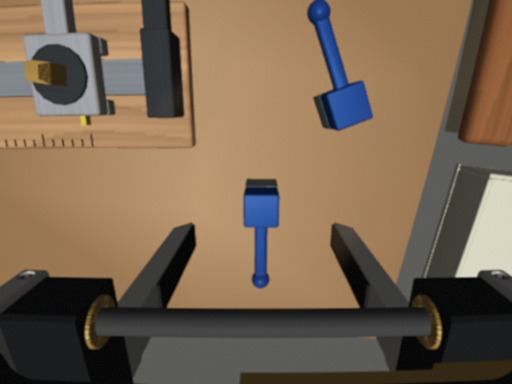

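Run:
```python
from h import *
im,de,C=load('wrist3'); s=ctrl.get_state(); R=np.array(s['ee_rot'])
P=cloud(de,C); hsv=cv2.cvtColor(im,cv2.COLOR_RGB2HSV)
m=(hsv[...,0]>100)&(hsv[...,0]<130)&(hsv[...,1]>120)&(P[...,2]>.057)&(P[...,2]<.064); m[:,:235]=0;m[:,290:]=0;m[232:]=0
t=totool(P[m],s['eef_pos'],R)*1000; print(m.sum(),((np.percentile(t,1,0)+np.percentile(t,99,0))/2).round(1),(np.percentile(t,99,0)-np.percentile(t,1,0)).round(1))
c=np.array([[244,191],[279,191],[280,227],[244,227]]); print((totool(atz(0,c,.06,C),s['eef_pos'],R)*1000).round(1))
b=totool(atz(0,[[261,281]],.05,C),s['eef_pos'],R)*1000; print(b)
```

```text
1120 [-3.5 -1.6 58.6] [30.5 29.5  4.1]
[[ 14.5 -16.2  58.3]
 [ 14.5  14.5  58.5]
 [-19.7  16.   58.3]
 [-19.6 -16.8  58. ]]
[[-83.24035883  -1.39988194  67.77260793]]
```

Call:
move_arm:
  rows: "0 -3.5 -1.2 40 0.007 -0.006 0;0 0 0 35 0 0 0;0 0 0 12 0 0 0;0 0 0 0 0 0 0;0 0 0 0 0 0 0"

```text
time: 4.32
eef_pos: [0.4599, -0.3171, 0.0398]
ee_rot: [[0.993, 0.115, 0.012], [0.115, -0.993, -0.012], [0.011, 0.013, -1.0]]
wrist_force: [0.3, -1.0, -0.6]
opening: 0.0939
```

Call:
move_arm:
  rows: "0 0 0 0 0.013 -0.011 0;0 0 0 0 0 0 0"

```text
time: 4.58
eef_pos: [0.4611, -0.3183, 0.0422]
ee_rot: [[0.993, 0.115, 0.002], [0.115, -0.993, -0.003], [0.001, 0.003, -1.0]]
wrist_force: [1.1, 0.8, -0.4]
opening: 0.0938
```

Run:
```python
from h import *
s=ctrl.get_state();print(s['eef_pos'],s['time'],s['ee_rot'].round(4))
R=np.array(s['ee_rot']);print((totool([0.45277344,-0.31252061,0.022],s['eef_pos'],R)*1000).round(1))
```

```text
[ 0.46113565 -0.31829233  0.0421688 ] 4.575 [[ 0.9934  0.1148  0.0017]
 [ 0.1148 -0.9934 -0.0026]
 [ 0.0014  0.0027 -1.    ]]
[[-7.7 -6.7 20.1]]
```

Call:
move_arm:
  rows: "0 -7 -7 0 0 0 0;0 0 0 0 0 0 0"

```text
time: 4.82
eef_pos: [0.453, -0.3118, 0.0425]
ee_rot: [[0.993, 0.115, 0.002], [0.115, -0.993, -0.003], [0.002, 0.003, -1.0]]
wrist_force: [-0.0, -0.7, 0.3]
opening: 0.094
```

Run:
```python
from h import *
s=ctrl.get_state();print(s['eef_pos'],s['time'],s['ee_rot'].round(4))
im,de,C=shot('wrist','wrist4'); R=s['ee_rot']
P=cloud(de,C); hsv=cv2.cvtColor(im,cv2.COLOR_RGB2HSV)
m=(hsv[...,0]>100)&(hsv[...,0]<130)&(hsv[...,1]>120)&(P[...,2]>.057)&(P[...,2]<.064); m[:,:200]=0;m[:,320:]=0;
t=totool(P[m],s['eef_pos'],R)*1000; print(m.sum(),((np.percentile(t,1,0)+np.percentile(t,99,0))/2).round(1),(np.percentile(t,99,0)-np.percentile(t,1,0)).round(1))
```

```text
[ 0.45297142 -0.31179114  0.04253924] 4.825 [[ 0.9934  0.1149  0.0019]
 [ 0.1149 -0.9934 -0.0028]
 [ 0.0016  0.003  -1.    ]]
2252 [-30.6   0.1 -16.9] [93.7 29.8  3.9]
```

View pics/wrist4.png

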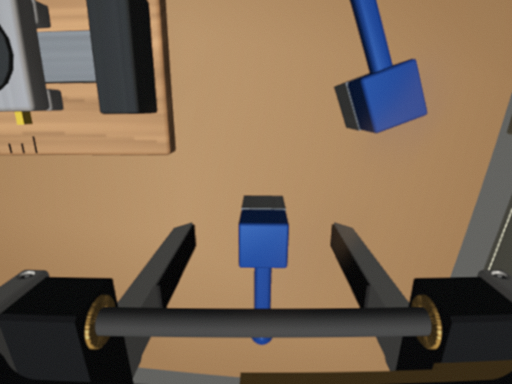

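Call:
move_arm:
  rows: "0 0.5 0 15 0 0 0;0 0 0 3 0 0 0;0 0 0 0 0 0 0;0 0 0 0 0 0 0"

```text
time: 5.38
eef_pos: [0.4535, -0.3118, 0.0227]
ee_rot: [[0.993, 0.115, 0.001], [0.115, -0.993, -0.002], [0.001, 0.002, -1.0]]
wrist_force: [-0.4, 0.7, -0.2]
opening: 0.094
```

Call:
move_arm:
  rows: "1 0 0 0 0 0 0;1 0 0 0 0 0 0;1 0 0 0 0 0 0;1 0 0 0 0 0 0;1 0 0 0 0 0 0;1 0 0 0 0 0 0"
  force: 38

```text
time: 6.12
eef_pos: [0.4539, -0.3122, 0.0233]
ee_rot: [[0.993, 0.115, 0.002], [0.115, -0.993, -0.003], [0.002, 0.004, -1.0]]
wrist_force: [-0.9, 0.2, 0.4]
opening: 0.0374
```

Call:
move_arm:
  rows: "1 0 0 0 0 0 0;1 0 0 0 0 0 0;1 0 0 0 0 0 0;1 0 0 -30 0 0 0;1 0 0 -45 0 0 0;1 0 0 -45 0 0 -0.1;1 0 0 -30 0 0 -0.18;1 0 0 0 0 0 -0.18;1 0 0 0 0 0 0"

```text
time: 7.25
eef_pos: [0.4514, -0.3095, 0.1742]
ee_rot: [[0.832, 0.554, -0.003], [0.554, -0.832, 0.002], [-0.001, -0.004, -1.0]]
wrist_force: [-0.0, 0.7, -2.1]
opening: 0.0321
```

Run:
```python
from h import *
s=ctrl.get_state();print(s['eef_pos'],s['time'],s['ee_rot'].round(4),s['qpos'],s['opening'])
im,de,C=shot('wrist','wrist5'); shot('side','side5')
```

```text
[ 0.45135848 -0.30954961  0.17420573] 7.25 [[ 0.8323  0.5543 -0.0031]
 [ 0.5543 -0.8323  0.0025]
 [-0.0012 -0.0038 -1.    ]] [-8.08063628e-01  3.86931275e-02  1.84629794e+00 -5.91697581e-04
  1.26053817e+00  1.75437457e-01] 0.032073641034762804
```

View pics/wrist5.png

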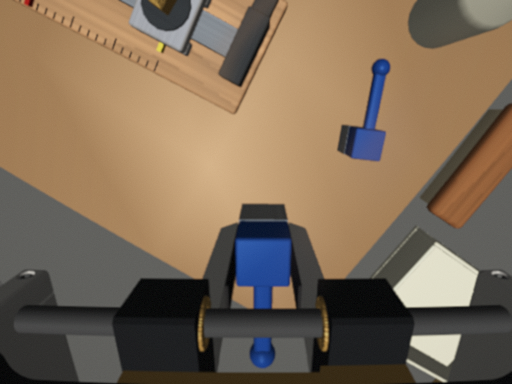

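Call:
move_arm:
  rows: "1 48 -12 0 0 0 -0.02;1 48 -12 0 0 0 -0.02;1 40 -12 0 0 0 -0.1;1 0 0 0 0 0 -0.17;1 0 0 0 0 0 -0.17;1 0 0 0 0 0 -0.17;1 0 0 0 0 0 -0.17;1 0 0 0 0 0 -0.17;1 0 0 0 0 0 0"

```text
time: 8.48
eef_pos: [0.542, -0.1969, 0.1646]
ee_rot: [[-0.014, 1.0, -0.016], [1.0, 0.015, 0.011], [0.011, -0.016, -1.0]]
wrist_force: [0.5, -0.6, -1.4]
opening: 0.0319
```

Run:
```python
from h import *
s=ctrl.get_state();print(s['eef_pos'],s['time'],s['ee_rot'].round(4),s['qpos'],s['opening'])
im,de,C=shot('wrist','wrist6')
```

```text
[ 0.54196333 -0.19692957  0.16456031] 8.475 [[-0.0144  0.9998 -0.0165]
 [ 0.9998  0.0146  0.0109]
 [ 0.0111 -0.0163 -0.9998]] [-5.45428368e-01  1.27994947e-01  1.76967109e+00  7.71714877e-04
  1.26364759e+00 -5.60133493e-01] 0.03188017999784864
```

View pics/wrist6.png

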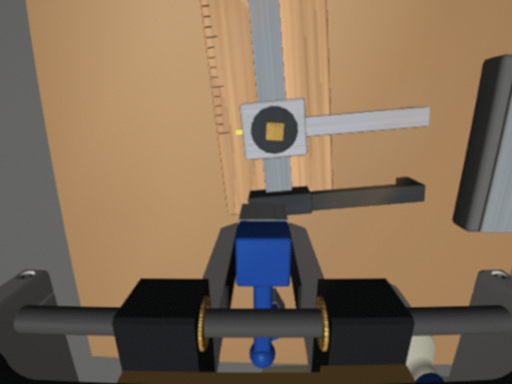

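Run:
```python
from h import *
im,de,C=load('wrist6')
cv2.imwrite('pics/w6z.png',cv2.resize(im[90:170,225:325,::-1],None,fx=7.5,fy=7.5,interpolation=cv2.INTER_CUBIC))
```

```text
(no output)
```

View pics/w6z.png

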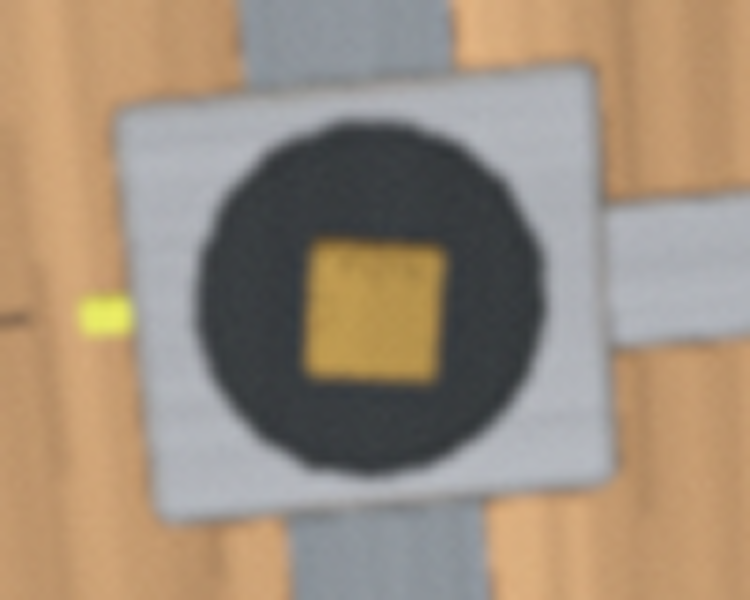

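Run:
```python
from h import *
im,de,C=load('wrist6'); s=ctrl.get_state(); R=s['ee_rot']; p=s['eef_pos']
P=cloud(de,C)
uv=[[371/7.5+225,297/7.5+90]]
d=atz(0,uv,.054,C); print('disc centre',d.round(4),(totool(d,p,R)*1000).round(1))
print('depth disc',P[113:116,262:266].reshape(-1,3).mean(0).round(4),P[149:151,270:275].reshape(-1,3).mean(0).round(4))
sq=np.array([[312,240],[445,245],[437,383],[305,378]])/7.5+[225,90]
b=atz(0,sq,.065,C); print('shaft',b.mean(0).round(4)); 
tip=atz(0,[[78/7.5+225,316/7.5+90]],.024,C); print('ptr',tip.round(4))
cc=np.array([[120,108],[590,65],[612,485],[165,520]])/7.5+[225,90]; q=atz(0,cc,.05,C); print('carr',q.mean(0).round(4),np.linalg.norm(np.diff(q,axis=0),axis=1),[np.degrees(np.arctan2(*(v[:2][::-1]))).round(1) for v in np.diff(q,axis=0)])
# hub in tool
t=((P-p)@R)*1000
hsv=cv2.cvtColor(im,cv2.COLOR_RGB2HSV)
m=(hsv[...,0]>100)&(hsv[...,0]<130)&(hsv[...,1]>120)&(np.abs(t[...,2]+38)<5)
h=t[m]; h=h[h[:,0]>-17.5]; print(len(h),h.min(0),h.max(0),np.median(h,0))
print('hub edges x at col 262:',[(r,t[r,262].round(1).tolist()) for r in range(218,290,6)])
```

```text
disc centre [[ 0.551  -0.1323  0.054 ]] [[ 63.3  11.7 111.1]]
depth disc [ 0.5397 -0.1173  0.0542] [ 0.5489 -0.1523  0.0541]
shaft [ 0.5512 -0.1335  0.065 ]
ptr [[ 0.5082 -0.1376  0.024 ]]
carr [ 0.5511 -0.1329  0.05  ] [0.06259993 0.05605625 0.06251831] [np.float64(5.9), np.float64(-83.8), np.float64(-174.4)]
2834 [-16.23773729 -16.48440581 -42.22778899] [ 16.02097382  16.13812609 -33.00424143] [  1.79981804   0.07455384 -36.79218697]
hub edges x at col 262: [(218, [15.5, -0.5, -7.4]), (224, [15.1, -0.5, -16.3]), (230, [15.5, -0.5, -26.2]), (236, [15.4, -0.5, -34.2]), (242, [13.1, -0.5, -37.0]), (248, [9.5, -0.5, -37.3]), (254, [5.7, -0.5, -37.1]), (260, [1.4, -0.5, -36.3]), (266, [-2.4, -0.5, -36.5]), (272, [-6.0, -0.5, -37.0]), (278, [-9.7, -0.5, -37.5]), (284, [-14.3, -0.5, -36.7])]
```

Call:
move_arm:
  rows: "1 32 6 0 -0.016 -0.011 0.045;1 32 6 0 0 0 0;1 0 0 20 0 0 0;1 0 0 20 0 0 0;1 0 0 0 0 0 0;1 0 0 0 0 0 0"

```text
time: 9.28
eef_pos: [0.5535, -0.1331, 0.1206]
ee_rot: [[0.051, 0.999, -0.004], [0.999, -0.051, 0.0], [-0.0, -0.004, -1.0]]
wrist_force: [0.2, -0.4, -1.0]
opening: 0.0317
```

```bash
cat > chk.py <<'E'
from h import *
def chk(target=None):
    s=ctrl.get_state(); R=s['ee_rot']
    print('t',s['time'],'pos',s['eef_pos'].round(4),'yaw',np.degrees(np.arctan2(R[1,0],R[0,0])).round(2),'tiltfix wx,wy',(-(R.T@[0,0,-1])[1]).round(4),(R.T@[0,0,-1])[0].round(4),'F',s['wrist_force'].round(1),'T',s['wrist_torque'].round(2),'op',round(s['opening'],4),'q6',s['qpos'][5].round(2))
    if target is not None: print('to go, tool mm',(totool(target,s['eef_pos'],R)*1000).round(1))
    return s
E
python3 - <<'E'
from chk import *
chk([0.5510,-0.1325,0.054+.023]); shot('side','side7'); shot('wrist','wrist7'); shot('scene','scene7')
im=load('side7')[0]; a=cv2.resize(im[110:250,200:340,::-1],None,fx=4,fy=4,interpolation=cv2.INTER_CUBIC)
cv2.imwrite('pics/side7z.png',a)
E
```

```text
t 9.275 pos [ 0.5535 -0.1331  0.1206] yaw 87.07 tiltfix wx,wy -0.0038 0.0001 F [ 0.2 -0.4 -1. ] T [ 0.05 -0.03  0.01] op 0.0317 q6 -0.38
to go, tool mm [[ 0.5 -2.3 43.6]]
```

View pics/side7z.png

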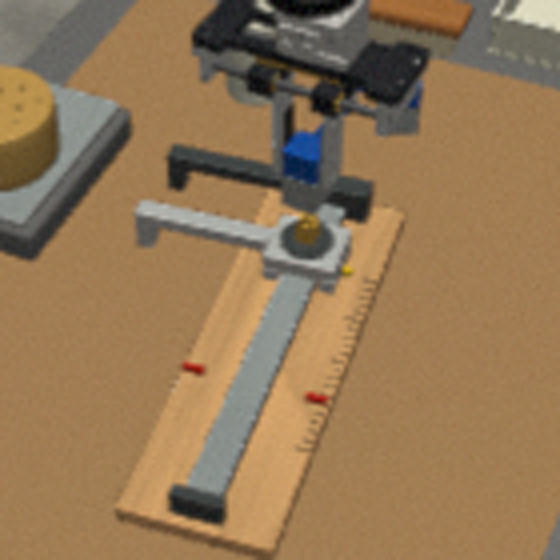

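View pics/wrist7.png

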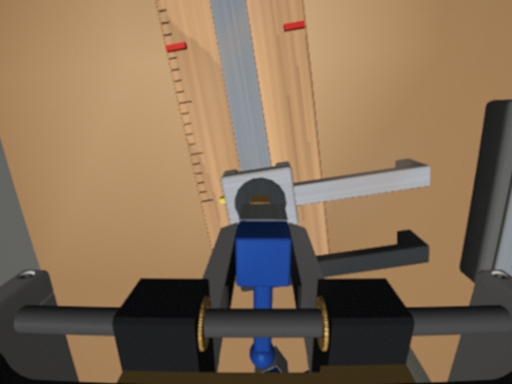

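Call:
move_arm:
  rows: "1 0.5 -2.3 5 -0.004 0 -0.016;1 0 0 0 0 0 0;1 0 0 0 0 0 0"

```text
time: 9.8
eef_pos: [0.5518, -0.1328, 0.1169]
ee_rot: [[0.034, 0.999, 0.003], [0.999, -0.034, -0.001], [-0.001, 0.003, -1.0]]
wrist_force: [-0.2, -0.1, -1.6]
opening: 0.0322
```

Run:
```python
from chk import *
chk([0.5510,-0.1325,0.054+.023])
im,de,C=shot('wrist','wrist8')
s=ctrl.get_state(); R=s['ee_rot']; p=s['eef_pos']; 
m=np.float32(im).sum(2)
cv2.imwrite('pics/w8z.png',cv2.resize(im[150:250,205:325,::-1],None,fx=6,fy=6,interpolation=cv2.INTER_CUBIC))
```

```text
t 9.8 pos [ 0.5518 -0.1328  0.1169] yaw 88.06 tiltfix wx,wy 0.0032 0.0012 F [-0.2 -0.1 -1.6] T [0. 0. 0.] op 0.0322 q6 -0.4
to go, tool mm [[ 0.3 -1.  39.9]]
```

View pics/w8z.png

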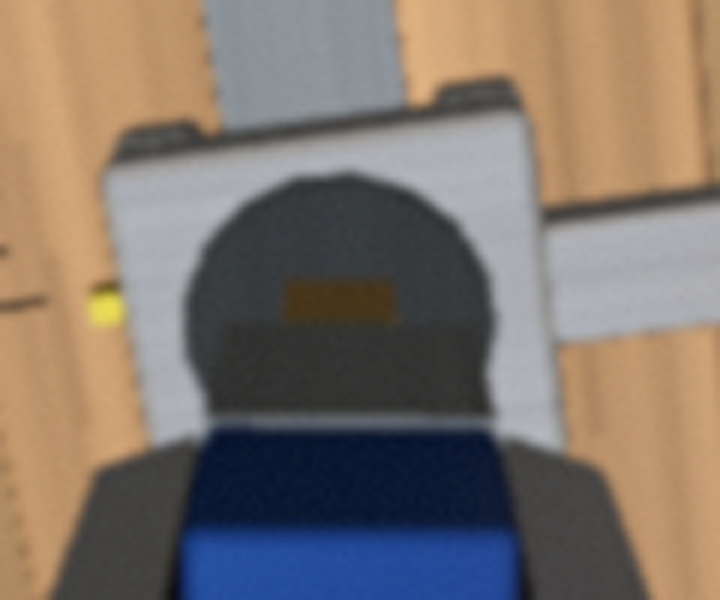

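Call:
move_arm:
  rows: "1 0.3 -1.1 5 0.003 0.001 0;1 0 0 0 0 0 0;1 0 0 6 0 0 0;1 0 0 0 0 0 0"

```text
time: 10.35
eef_pos: [0.5505, -0.1323, 0.1049]
ee_rot: [[0.034, 0.999, -0.0], [0.999, -0.034, 0.0], [0.0, -0.0, -1.0]]
wrist_force: [-0.7, -0.2, -1.9]
opening: 0.0318
```

Run:
```python
from chk import *
chk([0.5510,-0.1325,0.054+.023])
```

```text
t 10.35 pos [ 0.5505 -0.1323  0.1049] yaw 88.06 tiltfix wx,wy -0.0005 -0.0001 F [-0.7 -0.2 -1.9] T [-0.04  0.03  0.01] op 0.0318 q6 -0.4
to go, tool mm [[-0.2  0.5 27.9]]
```

Within 0.5 mm; descend in small rows, watching force.

Call:
move_arm:
  rows: "1 -0.1 0.4 4 0 0 0;1 0 0 4 0 0 0;1 0 0 0 0 0 0"

```text
time: 10.72
eef_pos: [0.551, -0.1324, 0.0962]
ee_rot: [[0.034, 0.999, -0.001], [0.999, -0.034, 0.0], [0.0, -0.001, -1.0]]
wrist_force: [-0.6, -0.1, -2.4]
opening: 0.0317
```

Run:
```python
from chk import *
chk([0.5510,-0.1325,0.054+.023])
```

```text
t 10.725 pos [ 0.551  -0.1324  0.0962] yaw 88.06 tiltfix wx,wy -0.0006 -0.0002 F [-0.6 -0.1 -2.4] T [ 0.04 -0.02  0.04] op 0.0317 q6 -0.4
to go, tool mm [[-0.1  0.1 19.2]]
```

Call:
move_arm:
  rows: "1 0 0 4 0 0 0;1 0 0 4 0 0 0;1 0 0 4 0 0 0;1 0 0 0 0 0 0"

```text
time: 11.22
eef_pos: [0.5509, -0.1324, 0.0833]
ee_rot: [[0.034, 0.999, -0.001], [0.999, -0.034, 0.0], [0.0, -0.001, -1.0]]
wrist_force: [-0.4, 0.2, -1.5]
opening: 0.0314
```

Run:
```python
from chk import *
chk([0.5510,-0.1325,0.054+.023])
```

```text
t 11.225 pos [ 0.5509 -0.1324  0.0833] yaw 88.06 tiltfix wx,wy -0.0007 -0.0002 F [-0.4  0.2 -1.5] T [ 0.03 -0.02  0.05] op 0.0314 q6 -0.4
to go, tool mm [[-0.1  0.1  6.3]]
```

Call:
move_arm:
  rows: "1 0 0 3 0 0 0;1 0 0 3 0 0 0;1 0 0 1.5 0 0 0;1 0 0 1.5 0 0 0;1 0 0 1 0 0 0"

```text
time: 11.85
eef_pos: [0.5514, -0.1326, 0.0773]
ee_rot: [[0.033, 0.999, -0.002], [0.999, -0.033, 0.0], [0.0, -0.002, -1.0]]
wrist_force: [-3.3, 1.5, 3.6]
opening: 0.0324
```

Run:
```python
from chk import *
chk([0.5510,-0.1325,0.054+.023])
```

```text
t 11.85 pos [ 0.5514 -0.1326  0.0773] yaw 88.1 tiltfix wx,wy -0.0024 -0.0004 F [-3.3  1.5  3.6] T [0.28 0.57 0.  ] op 0.0324 q6 -0.4
to go, tool mm [[ 0.1 -0.4  0.3]]
```

Call:
move_arm:
  rows: "1 0 -0.4 2 0 0 0;1 0 0 2 0 0 0"

```text
time: 12.1
eef_pos: [0.5515, -0.1326, 0.0772]
ee_rot: [[0.033, 0.999, -0.003], [0.999, -0.033, 0.001], [0.001, -0.003, -1.0]]
wrist_force: [-7.4, 3.4, 13.2]
opening: 0.0319
```

Run:
```python
from chk import *
chk([0.5510,-0.1325,0.054+.023]); shot('wrist','wrist9'); shot('side','side9')
im=load('side9')[0]; a=cv2.resize(im[130:200,230:330,::-1],None,fx=6,fy=6,interpolation=cv2.INTER_CUBIC)
b=load('wrist9')[0][150:250,205:325,::-1]; b=cv2.resize(b,None,fx=4.2,fy=4.2)
cv2.imwrite('pics/s9z.png',a); cv2.imwrite('pics/w9z.png',b)
```

```text
t 12.1 pos [ 0.5515 -0.1326  0.0772] yaw 88.12 tiltfix wx,wy -0.0034 -0.0006 F [-7.4  3.4 13.2] T [0.57 1.58 0.03] op 0.0319 q6 -0.4
to go, tool mm [[ 0.1 -0.5  0.2]]
```

View pics/s9z.png

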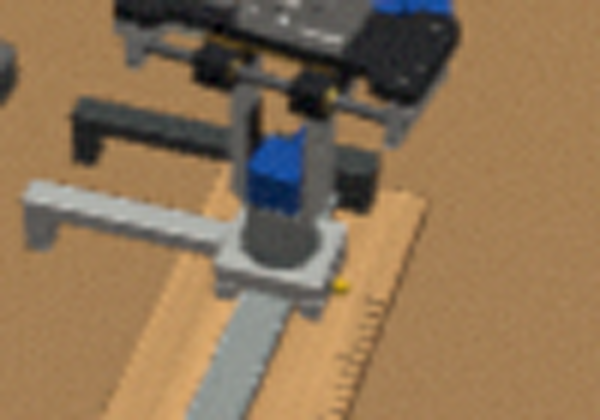

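View pics/wrist9.png

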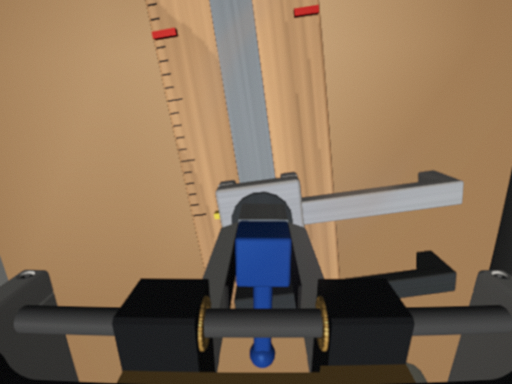

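Run:
```python
from h import *
def tabs(n):
    im,de,C=load(n); hsv=cv2.cvtColor(im,cv2.COLOR_RGB2HSV)
    m=(((hsv[...,0]<6)|(hsv[...,0]>174))&(hsv[...,1]>190)&(hsv[...,2]>100)).astype(np.uint8); m[200:]=0
    k,l,st,ce=cv2.connectedComponentsWithStats(m)
    out=[]
    for i in range(1,k):
        if st[i,4]<25: continue
        vu=np.argwhere(l==i); P=atz(0,vu[:,::-1],.024,C); e=cv2.minAreaRect((P[:,:2]*1000).astype(np.float32))
        print(n,st[i],ce[i].round(1),P.mean(0).round(4),[np.round(x,1) for x in e]); out.append(P.mean(0))
    yy=((hsv[...,0]>26)&(hsv[...,0]<34)&(hsv[...,1]>150)&(hsv[...,2]>120)).astype(np.uint8)
    k,l,st,ce=cv2.connectedComponentsWithStats(yy)
    for i in range(1,k):
        if st[i,4]<8: continue
        print('  yel',st[i],ce[i].round(1),atz(0,[ce[i]],.024,C).round(4))
    return out
for n in ['wrist0','wrist6','wrist7','wrist8','wrist9']: tabs(n)
```

```text
wrist0 [129 167  13   3  30] [135.1 168. ] [0.4829 0.0092 0.024 ] [array([482.8,   9.3]), array([ 2.7, 16.3]), np.float64(89.9)]
wrist7 [285  22  19   8 102] [294.1  25.5] [0.588  0.0196 0.024 ] [array([588. ,  19.6]), array([16.3,  4.2]), np.float64(6.1)]
wrist7 [167  44  19   7  81] [175.7  47. ] [0.4821 0.008  0.024 ] [array([482.2,   8.1]), array([16.6,  3.8]), np.float64(5.7)]
  yel [221 199   3   4   9] [222.1 200.3] [[ 0.5108 -0.1378  0.024 ]]
wrist8 [289  22  20   8 104] [298.1  25.2] [0.5877 0.0196 0.024 ] [array([587.9,  19.6]), array([16.6,  4.2]), np.float64(5.9)]
wrist8 [169  41  19   7  81] [177.9  44.4] [0.4823 0.008  0.024 ] [array([482.3,   8.1]), array([16.6,  3.7]), np.float64(6.0)]
  yel [221 199   4   4  12] [222.2 200.7] [[ 0.5109 -0.1376  0.024 ]]
wrist9 [295   6  23  10 162] [306.1  10.6] [0.5878 0.0197 0.024 ] [array([587.7,  19.7]), array([16.5,  4.7]), np.float64(5.5)]
wrist9 [153  29  23  10 147] [164.2  33.4] [0.4822 0.0083 0.024 ] [array([482.1,   8.2]), array([17.1,  4.4]), np.float64(6.2)]
```

Call:
move_arm:
  rows: "1 5 -0.7 0 0 0 0;1 15 -2.1 0 -0.003 0 0;1 20 -2.8 0 0 0 0;1 20 -2.8 0 0 0 0"

```text
time: 12.7
eef_pos: [0.5458, -0.0786, 0.0775]
ee_rot: [[0.033, 0.999, 0.003], [0.999, -0.033, -0.015], [-0.015, 0.003, -1.0]]
wrist_force: [-1.3, -7.3, -0.9]
opening: 0.032
```

Run:
```python
from chk import *
chk([0.5510-.0154,-0.1325+.1462,0.054+.023])
```

```text
t 12.7 pos [ 0.5458 -0.0786  0.0775] yaw 88.13 tiltfix wx,wy 0.0033 0.0146 F [-1.3 -7.3 -0.9] T [-1.35  0.27  0.  ] op 0.032 q6 -0.3
to go, tool mm [[ 91.9 -13.2  -0.9]]
```

Call:
move_arm:
  rows: "1 20 -2.8 0 0.002 0.008 0;1 20 -2.9 0 0 0.004 0;1 20 -2.9 0 0 0.004 0;1 15 -2.2 0 0 0.004 0;1 1 0 0 0 0.002 0"

```text
time: 13.32
eef_pos: [0.5383, -0.0081, 0.0775]
ee_rot: [[0.028, 1.0, 0.005], [1.0, -0.028, -0.012], [-0.012, 0.005, -1.0]]
wrist_force: [-1.0, -5.7, -0.6]
opening: 0.0318
```

```bash
cat >> chk.py <<'E'
def comp(mask):
    k,l,st,ce=cv2.connectedComponentsWithStats(mask.astype(np.uint8)); return [(st[i],ce[i],l==i) for i in range(1,k)]
def measure(n):
    im,de,C=shot('wrist',n); hsv=cv2.cvtColor(im,cv2.COLOR_RGB2HSV)
    u=np.array([-.1063,.9943])
    for s,c,m in comp(((hsv[...,0]<6)|(hsv[...,0]>174))&(hsv[...,1]>190)&(hsv[...,2]>80)):
        if s[4]>25: P=atz(0,np.argwhere(m)[:,::-1],.024,C).mean(0); print('red',s,P.round(4),'s',(P[:2]@u*1000).round(1))
    for s,c,m in comp((hsv[...,0]>26)&(hsv[...,0]<34)&(hsv[...,1]>150)&(hsv[...,2]>110)):
        if s[4]>5: P=atz(0,np.argwhere(m)[:,::-1],.024,C).mean(0); print('yel',s,P.round(4),'s',(P[:2]@u*1000).round(1))
    print('tcp s',(ctrl.get_state()['eef_pos'][:2]@u*1000).round(1))
E
python3 - <<'E'
from chk import *
chk([0.5510-.0154,-0.1325+.1462,0.054+.023]); measure('wrist10')
E
```

```text
t 13.325 pos [ 0.5383 -0.0081  0.0775] yaw 88.4 tiltfix wx,wy 0.005 0.0122 F [-1.  -5.7 -0.6] T [-1.05  0.31 -0.06] op 0.0318 q6 -0.19
to go, tool mm [[21.7 -3.3  0.2]]
red [310 171  21   7  98] [0.5875 0.0207 0.024 ] s -41.9
red [187 187  20   7 100] [0.4822 0.0095 0.024 ] s -41.8
tcp s -65.6
```

View pics/wrist10.png

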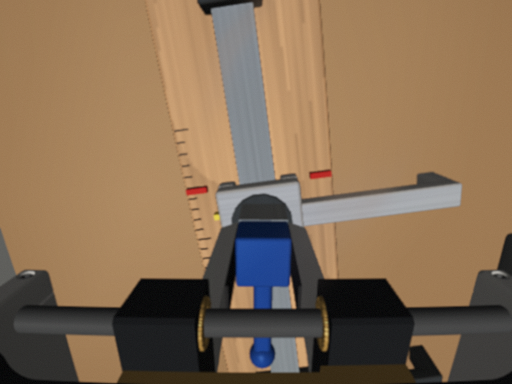

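Call:
move_arm:
  rows: "1 15 -2.1 0 0.004 0.012 0.004;1 5 -0.7 0 0 0.004 0;1 1 0 0 0 0.003 0;1 0.5 0 0 0 0.003 0"

```text
time: 13.88
eef_pos: [0.5367, 0.0075, 0.0775]
ee_rot: [[0.031, 1.0, 0.001], [1.0, -0.031, -0.0], [-0.0, 0.001, -1.0]]
wrist_force: [-1.2, -5.1, 0.9]
opening: 0.0321
```

Run:
```python
from chk import *
chk([0.5510-.0154,-0.1325+.1462,0.054+.023]); measure('wrist11')
im,de,C=load('wrist11')
cv2.imwrite('pics/w11z.png',cv2.resize(im[165:245,170:350,::-1],None,fx=4.4,fy=4.4,interpolation=cv2.INTER_CUBIC))
```

```text
t 13.875 pos [0.5367 0.0075 0.0775] yaw 88.21 tiltfix wx,wy 0.0014 0.0004 F [-1.2 -5.1  0.9] T [-1.16  0.29 -0.02] op 0.0321 q6 -0.17
to go, tool mm [[ 6.1 -1.3  0.5]]
red [312 190  15   6  58] [0.585  0.0205 0.024 ] s -41.8
red [191 205  20   7 103] [0.4821 0.0096 0.024 ] s -41.7
tcp s -49.7
```

View pics/w11z.png

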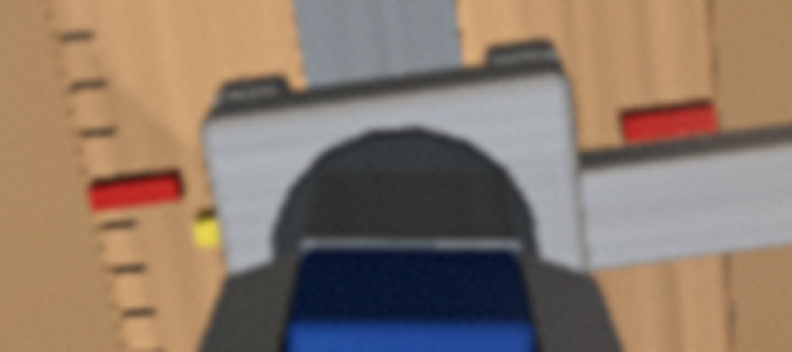

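Run:
```python
from chk import *
im,de,C=load('wrist11'); u=np.array([-.1063,.9943])
for uv in [[206,230],[206,216],[206,246],[136,191],[182,185]]:
    P=atz(0,[np.array(uv)/4.4+[170,165]],.024,C)[0]; print(uv,P.round(4),P[:2]@u*1000)
hsv=cv2.cvtColor(im,cv2.COLOR_RGB2HSV); print(hsv[214:221,213:221,0]); print(hsv[217,213:221])
```

```text
[206, 230] [4.959e-01 4.000e-04 2.400e-02] -52.333858925590164
[206, 216] [0.4961 0.0034 0.024 ] -49.3721278593723
[206, 246] [ 0.4956 -0.0031  0.024 ] -55.74504532790108
[136, 191] [0.4826 0.0091 0.024 ] -42.23284217082647
[182, 185] [0.4919 0.0101 0.024 ] -42.237255117134005
[[16 18 22 24 24 24 24 10]
 [19 22 24 26 26 26 24 24]
 [20 24 26 27 26 26 25 23]
 [20 24 26 26 27 26 26 24]
 [19 24 26 26 26 26 25 24]
 [18 22 25 26 26 26 25 22]
 [17 21 24 24 24 23 22 19]]
[[ 20 125 196]
 [ 24 146 213]
 [ 26 161 223]
 [ 26 164 228]
 [ 27 166 228]
 [ 26 161 220]
 [ 26 124 194]
 [ 24  49 165]]
```

Call:
move_arm:
  rows: "1 7 -1 0 0.001 0.003 0;1 4 -0.6 0 0 0.003 0;1 1.5 -0.2 0 0 0.003 0;1 1.2 -0.1 0 0 0.003 0"

```text
time: 14.42
eef_pos: [0.5359, 0.0151, 0.0775]
ee_rot: [[0.031, 1.0, 0.001], [1.0, -0.031, 0.001], [0.001, 0.001, -1.0]]
wrist_force: [-1.5, -5.9, -0.4]
opening: 0.0316
```

```bash
sed -i 's/>26)&(hsv\[...,0\]<34)&(hsv\[...,1\]>150)/>23)\&(hsv[...,0]<34)\&(hsv[...,1]>145)/' chk.py
python3 - <<'E'
from chk import *
chk([0.5510-.0154,-0.1325+.1462,0.054+.023]); measure('wrist12')
im,de,C=load('wrist12')
cv2.imwrite('pics/w12z.png',cv2.resize(im[165:245,170:350,::-1],None,fx=4.4,fy=4.4,interpolation=cv2.INTER_CUBIC))
E
```

```text
t 14.425 pos [0.5359 0.0151 0.0775] yaw 88.24 tiltfix wx,wy 0.0012 -0.0013 F [-1.5 -5.9 -0.4] T [-1.25  0.34 -0.08] op 0.0316 q6 -0.15
to go, tool mm [[-1.5 -0.2  0.5]]
red [193 213  19   7 100] [0.482  0.0096 0.024 ] s -41.7
yel [214 214   5   7  28] [0.4946 0.008  0.024 ] s -44.6
tcp s -41.9
```

View pics/w12z.png

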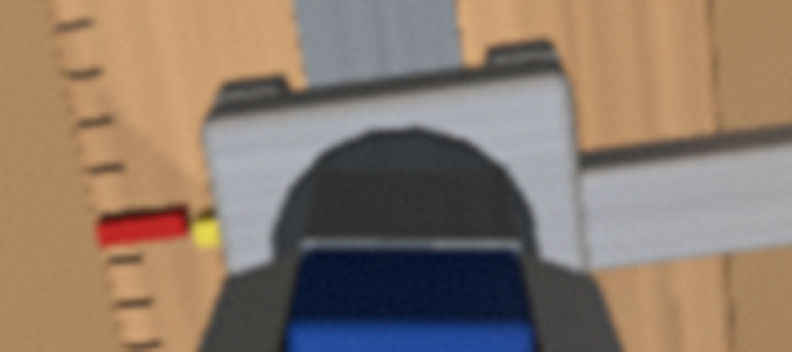

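Call:
move_arm:
  rows: "1 3.5 -0.4 0 0.001 0.002 0;1 1 -0.1 0 0 0.002 0;1 1 -0.1 0 0 0.002 0"

```text
time: 14.85
eef_pos: [0.5357, 0.0163, 0.0775]
ee_rot: [[0.031, 1.0, 0.0], [1.0, -0.031, 0.0], [0.0, 0.0, -1.0]]
wrist_force: [-1.3, -6.1, 0.2]
opening: 0.0317
```

Run:
```python
from chk import *
chk(); measure('wrist13')
im,de,C=load('wrist13')
cv2.imwrite('pics/w13z.png',cv2.resize(im[185:245,170:270,::-1],None,fx=7.5,fy=7.5,interpolation=cv2.INTER_CUBIC))
```

```text
t 14.85 pos [0.5357 0.0163 0.0775] yaw 88.25 tiltfix wx,wy 0.0003 -0.0002 F [-1.3 -6.1  0.2] T [-1.13  0.27  0.04] op 0.0317 q6 -0.15
red [193 214  20   7 102] [0.4822 0.0097 0.024 ] s -41.6
yel [214 214   5   7  27] [0.4944 0.0094 0.024 ] s -43.2
tcp s -40.8
```

View pics/w13z.png

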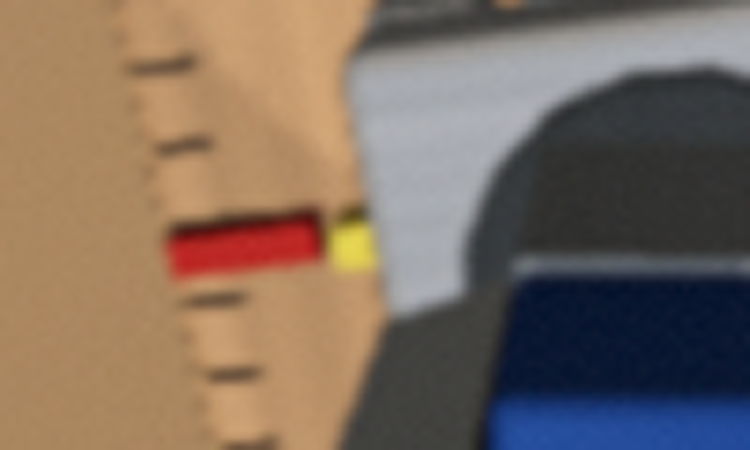

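Call:
move_arm:
  rows: "1 2.6 -0.3 0 0.001 0.002 0;1 1.7 -0.2 0 0 0.002 0;1 1.7 -0.2 0 0 0.002 0"

```text
time: 15.28
eef_pos: [0.5356, 0.0175, 0.0775]
ee_rot: [[0.03, 1.0, -0.001], [1.0, -0.03, -0.002], [-0.002, -0.0, -1.0]]
wrist_force: [-1.2, -6.5, 0.2]
opening: 0.0319
```

Run:
```python
from chk import *
chk(); measure('wrist14')
im,de,C=load('wrist14')
cv2.imwrite('pics/w14z.png',cv2.resize(im[185:245,170:270,::-1],None,fx=7.5,fy=7.5,interpolation=cv2.INTER_CUBIC))
```

```text
t 15.275 pos [0.5356 0.0175 0.0775] yaw 88.27 tiltfix wx,wy -0.0004 0.002 F [-1.2 -6.5  0.2] T [-1.41  0.24 -0.  ] op 0.0319 q6 -0.15
red [193 215  20   7 101] [0.4823 0.0097 0.024 ] s -41.6
yel [214 214   5   7  26] [0.4942 0.0106 0.024 ] s -42.0
tcp s -39.6
```

View pics/w14z.png

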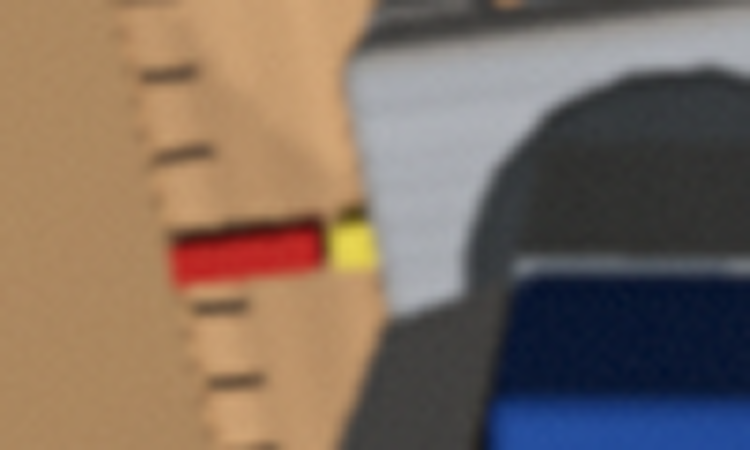

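Call:
move_arm:
  rows: "1 1.8 -0.2 0 0 0.001 0.1;1 1.8 -0.4 0 0 0.002 0.1"

```text
time: 15.58
eef_pos: [0.535, 0.0178, 0.0774]
ee_rot: [[0.233, 0.973, -0.002], [0.973, -0.233, -0.005], [-0.005, -0.001, -1.0]]
wrist_force: [-1.7, -7.2, 1.2]
opening: 0.032
```

```bash
cat >> chk.py <<'E'
def hold(starget=-39.6):
    s=chk(); R=s['ee_rot']; u=np.array([-.1063,.9943,0]); v=np.array([.9943,.1063,0])
    p=s['eef_pos']; print('s',(p@u*1000).round(2),'v',(p@v*1000).round(2),'| u in tool',(R.T@u).round(2),'v in tool',(R.T@v).round(2))
E
python3 - <<'E'
from chk import *
hold()
E
```

```text
t 15.575 pos [0.535  0.0178 0.0774] yaw 76.55 tiltfix wx,wy -0.0006 0.005 F [-1.7 -7.2  1.2] T [-1.35  0.29  0.15] op 0.032 q6 0.06
s -39.13 v 533.86 | u in tool [ 0.94 -0.33 -0.  ] v in tool [ 0.33  0.94 -0.  ]
```

Call:
move_arm:
  rows: "1 1.3 0 0 0 0.003 0.13;1 1.3 -0.6 0 0 0.003 0.13"

```text
time: 15.82
eef_pos: [0.5352, 0.0176, 0.0774]
ee_rot: [[0.481, 0.877, -0.0], [0.877, -0.481, -0.004], [-0.004, 0.002, -1.0]]
wrist_force: [-1.1, -6.4, -1.0]
opening: 0.0318
```

Run:
```python
from chk import *
hold()
```

```text
t 15.825 pos [0.5352 0.0176 0.0774] yaw 61.25 tiltfix wx,wy 0.0017 0.0037 F [-1.1 -6.4 -1. ] T [-1.31  0.18  0.16] op 0.0318 q6 0.33
s -39.35 v 534.05 | u in tool [ 0.82 -0.57 -0.  ] v in tool [ 0.57  0.82 -0.  ]
```

Call:
move_arm:
  rows: "1 1.2 -0.6 0 0.001 0.003 0.13;1 1.1 -0.9 0 0.001 0.003 0.13;1 0.9 -1.1 0 0.001 0.002 0.13"

```text
time: 16.2
eef_pos: [0.5354, 0.0174, 0.0774]
ee_rot: [[0.785, 0.619, 0.003], [0.619, -0.785, -0.004], [-0.0, 0.005, -1.0]]
wrist_force: [-0.5, -6.3, -1.0]
opening: 0.0319
```

Run:
```python
from chk import *
hold()
```

```text
t 16.2 pos [0.5354 0.0174 0.0774] yaw 38.28 tiltfix wx,wy 0.0045 0.0003 F [-0.5 -6.3 -1. ] T [-1.32  0.3   0.14] op 0.0319 q6 0.73
s -39.66 v 534.21 | u in tool [ 0.53 -0.85 -0.  ] v in tool [0.85 0.53 0.  ]
```

Good; continue, with final approach in small steps while watching torque.

Call:
move_arm:
  rows: "1 0.8 -1.3 0 0.003 0.001 0.13;1 0.6 -1.4 0 0.002 0.001 0.1;1 0.4 -1.5 0 0.002 0.001 0.08"

```text
time: 16.58
eef_pos: [0.5355, 0.0171, 0.0774]
ee_rot: [[0.94, 0.342, 0.003], [0.342, -0.94, -0.005], [0.001, 0.005, -1.0]]
wrist_force: [-0.5, -6.0, 0.1]
opening: 0.0316
```

Run:
```python
from chk import *
hold(); measure('wrist15')
im,de,C=load('wrist15')
```

```text
t 16.575 pos [0.5355 0.0171 0.0774] yaw 20.03 tiltfix wx,wy 0.0053 -0.0009 F [-0.5 -6.   0.1] T [-1.29  0.22  0.11] op 0.0316 q6 1.05
s -39.92 v 534.26 | u in tool [ 0.24 -0.97 -0.  ] v in tool [0.97 0.24 0.  ]
tcp s -39.9
```

View pics/wrist15.png

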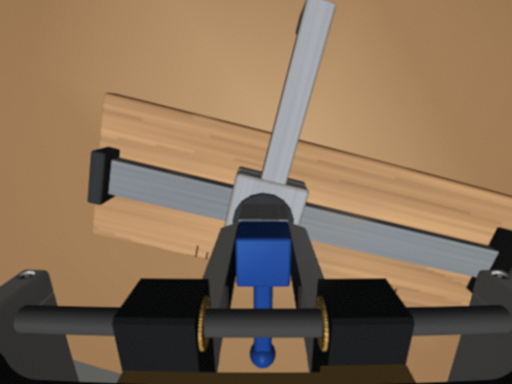

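Call:
move_arm:
  rows: "1 0.4 -1.5 0 0.004 0 0.06;1 0.3 -1.5 0 0.003 0 0.06;1 0.3 -1.5 0 0.002 0 0.05;1 0.2 -1.5 0 0.002 0 0.04"

```text
time: 17.12
eef_pos: [0.5356, 0.0169, 0.0774]
ee_rot: [[0.991, 0.133, -0.0], [0.133, -0.991, -0.005], [-0.001, 0.005, -1.0]]
wrist_force: [-1.5, -6.0, 0.2]
opening: 0.0316
```

Run:
```python
from chk import *
hold()
```

```text
t 17.125 pos [0.5356 0.0169 0.0774] yaw 7.66 tiltfix wx,wy 0.005 0.001 F [-1.5 -6.   0.2] T [-1.21  0.41  0.4 ] op 0.0316 q6 1.26
s -40.11 v 534.32 | u in tool [ 0.03 -1.   -0.  ] v in tool [ 1.    0.03 -0.  ]
```

Call:
move_arm:
  rows: "1 0.1 -1.7 0 0.004 0 0.04;1 0 -1.6 0 0.003 0 0.04"

```text
time: 17.38
eef_pos: [0.5358, 0.017, 0.0774]
ee_rot: [[0.998, 0.057, -0.0], [0.057, -0.998, -0.005], [-0.001, 0.005, -1.0]]
wrist_force: [-0.9, -5.8, -0.2]
opening: 0.0318
```

Run:
```python
from chk import *
hold()
shot('scene','scene16'); shot('side','side16'); shot('wrist','wrist16')
a=load('scene16')[0][150:250,180:310,::-1]; cv2.imwrite('pics/sc16z.png',cv2.resize(a,None,fx=6,fy=6,interpolation=cv2.INTER_CUBIC))
a=load('side16')[0][140:250,220:330,::-1]; cv2.imwrite('pics/sd16z.png',cv2.resize(a,None,fx=5.4,fy=5.4,interpolation=cv2.INTER_CUBIC))
```

```text
t 17.375 pos [0.5358 0.017  0.0774] yaw 3.27 tiltfix wx,wy 0.0047 0.0008 F [-0.9 -5.8 -0.2] T [-1.11  0.24  1.1 ] op 0.0318 q6 1.34
s -40.09 v 534.5 | u in tool [-0.05 -1.   -0.  ] v in tool [ 1.   -0.05 -0.  ]
```

View pics/sc16z.png

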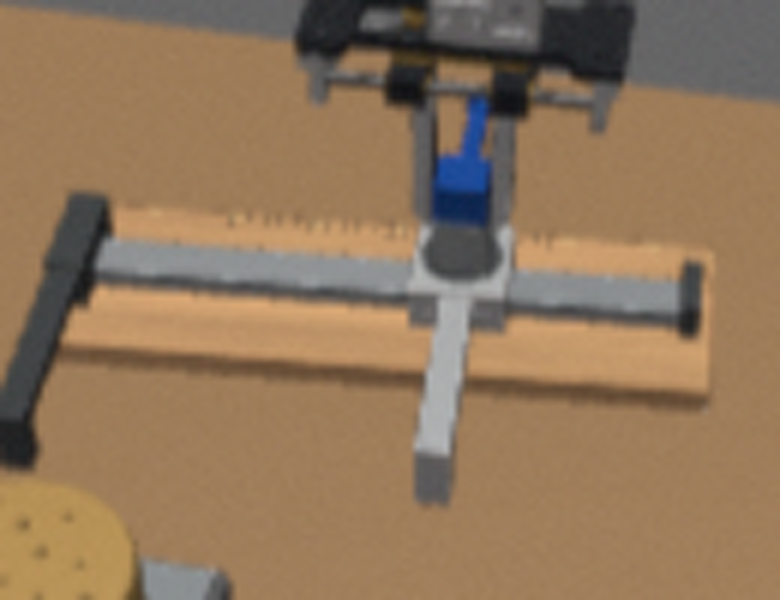

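View pics/sd16z.png

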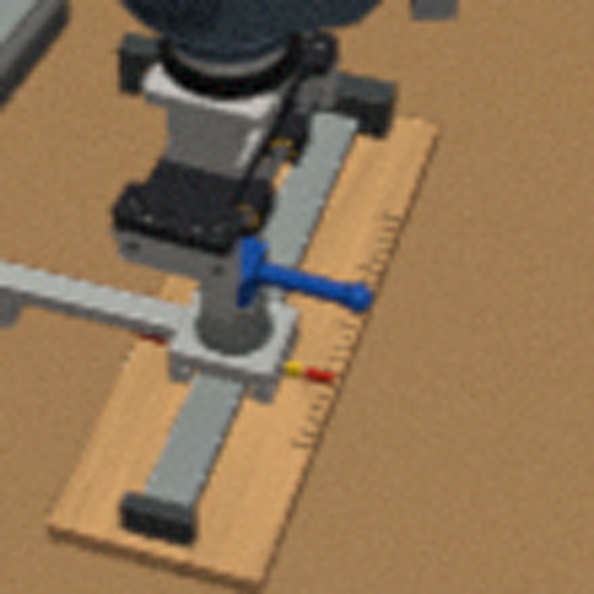

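View pics/wrist16.png

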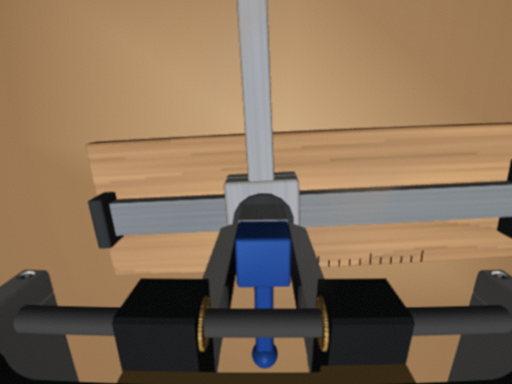

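```bash
cat >> chk.py <<'E'
def sidem(n,save=True):
    im,de,C=load(n); hsv=cv2.cvtColor(im,cv2.COLOR_RGB2HSV).astype(int); u=np.array([-.1063,.9943])
    roi=np.zeros(im.shape[:2],bool); roi[195:225,265:295]=1
    for nm,m in [('red',((hsv[...,0]<8)|(hsv[...,0]>172))&(hsv[...,1]>150)),('yel',(hsv[...,0]>21)&(hsv[...,0]<34)&(hsv[...,1]>140))]:
        m=m&roi; vu=np.argwhere(m); 
        if len(vu)==0: print(nm,'none'); continue
        w=hsv[...,1][m].astype(float); c=(vu[:,::-1]*w[:,None]).sum(0)/w.sum()
        P=atz(0,[c],.024,C)[0]; print(nm,len(vu),c.round(1),P.round(4),'s',(P[:2]@u*1000).round(1))
E
python3 - <<'E'
from chk import *
sidem('side16')
im=load('side16')[0]; cv2.imwrite('pics/sd16zz.png',cv2.resize(im[195:225,255:300,::-1],None,fx=16,fy=16,interpolation=cv2.INTER_CUBIC))
E
```

```text
red 9 [278.8 209. ] [0.4795 0.012  0.024 ] s -39.0
yel 5 [273.6 207.8] [0.4969 0.0142 0.024 ] s -38.7
```

View pics/sd16zz.png

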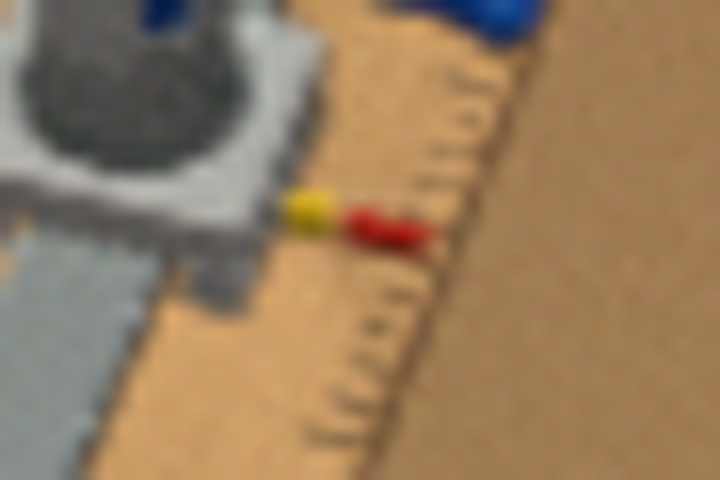

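Run:
```python
from chk import *
hold()
for i in range(6): ctrl.read_camera('side')
hold(); shot('side','side17'); sidem('side17')
C=load('wrist16')[2]; im,de,_=load('wrist16'); P=cloud(de,C); u=np.array([-.1063,.9943,0]);v=np.array([.9943,.1063,0])
Q=P[100:170,225:290].reshape(-1,3); Q=Q[Q[:,2]>.03]; print('arm z',np.median(Q[:,2]),'s range',np.percentile(Q@u*1000,[1,50,99]).round(1))
s=Q@u*1000; print(((np.percentile(s,1)+np.percentile(s,99))/2).round(1))
```

```text
t 17.525 pos [0.5358 0.017  0.0774] yaw 3.34 tiltfix wx,wy 0.0048 0.0008 F [-1.2 -6.2 -0.5] T [-1.19  0.24  0.99] op 0.0319 q6 1.34
s -40.09 v 534.51 | u in tool [-0.05 -1.   -0.  ] v in tool [ 1.   -0.05 -0.  ]
t 17.825 pos [0.5358 0.017  0.0774] yaw 3.35 tiltfix wx,wy 0.0048 0.0007 F [-1.1 -5.7 -0.3] T [-1.24  0.33  0.92] op 0.0319 q6 1.34
s -40.09 v 534.52 | u in tool [-0.05 -1.   -0.  ] v in tool [ 1.   -0.05 -0.  ]
red 9 [278.8 209. ] [0.4795 0.012  0.024 ] s -39.0
yel 5 [273.6 207.8] [0.4969 0.0142 0.024 ] s -38.7
arm z 0.04806322173968483 s range [-49.8 -40.2 -30.3]
-40.1
```

Run:
```python
from chk import *
acc=[]
for i in range(12): acc.append(ctrl.read_camera('side')[0].astype(float))
A=np.mean(acc,0); np.save('pics/sideavg.npy',A); print(np.std(acc,0).mean())
cv2.imwrite('pics/sdavg.png',cv2.resize(A[195:225,255:300,::-1].astype(np.uint8),None,fx=16,fy=16,interpolation=cv2.INTER_CUBIC))
shot('wrist','wrist18')
a=load('wrist18')[0][225:290,300:460,::-1]; cv2.imwrite('pics/w18t.png',cv2.resize(a,None,fx=5,fy=5,interpolation=cv2.INTER_CUBIC))
a=load('wrist14')[0][120:290,160:245,::-1]; cv2.imwrite('pics/w14t.png',cv2.resize(a,None,fx=3.5,fy=3.5,interpolation=cv2.INTER_CUBIC))
hold()
```

```text
2.1562437195595843
t 18.525 pos [0.5358 0.0169 0.0774] yaw 3.35 tiltfix wx,wy 0.0048 0.0007 F [-0.5 -6.4 -0.8] T [-1.23  0.25  0.93] op 0.0315 q6 1.34
s -40.11 v 534.51 | u in tool [-0.05 -1.   -0.  ] v in tool [ 1.   -0.05 -0.  ]
```

View pics/sdavg.png

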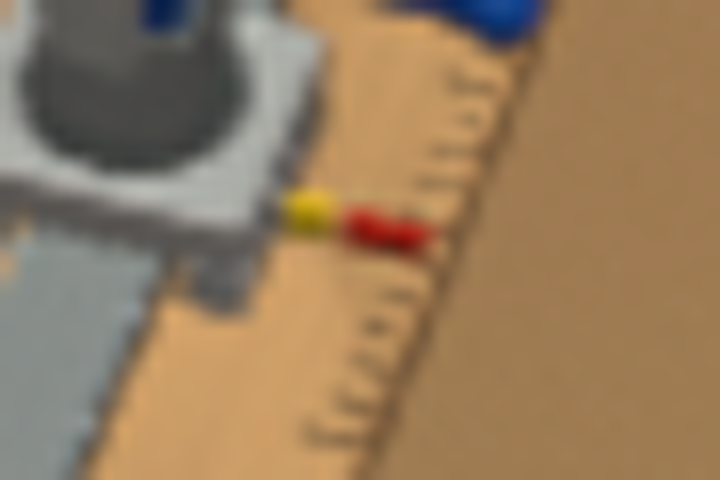

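View pics/w18t.png

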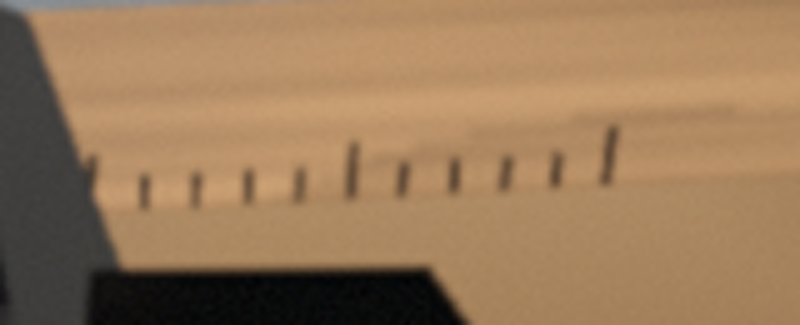

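View pics/w14t.png

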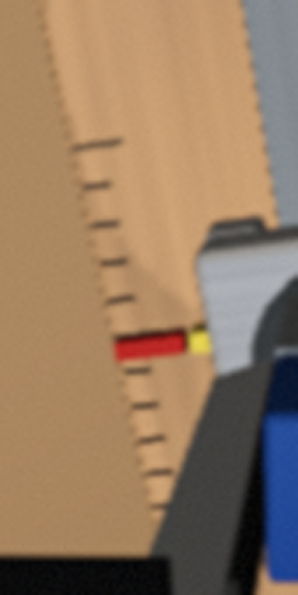

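Run:
```python
from chk import *
u=np.array([-.1063,.9943,0])
C=load('wrist14')[2]
t=np.array([[98,146],[97,186],[104,225],[114,263],[121,300],[139,371],[146,405],[152,439],[160,472]])/3.5+[160,120]
# evaluate tick center
print('w14 ticks',(atz(0,t,.018,C)@u*1000).round(1)); 
tab=np.array([[115,349],[185,343],[150,347]])/3.5+[160,120]; print('tab',(atz(0,tab,.024,C)@u*1000).round(1))
C=load('wrist18')[2]
t=np.array([[145,190],[196,188],[248,186],[300,184],[352,172],[403,178],[455,176],[506,173],[557,169],[609,158]])/5+[300,225]
print('w18 ticks',(atz(0,t,.018,C)@u*1000).round(1),(atz(0,t,.018,C)[4]).round(4))
im,de,C=load('wrist18'); P=cloud(de,C)
Q=P[100:170,225:290].reshape(-1,3); Q=Q[(Q[:,2]>.04)]; s=Q@u*1000; print('arm',((np.percentile(s,.5)+np.percentile(s,99.5))/2).round(2),np.median(Q[:,2]))
# brightness-edge based
for r in [80,110,140,165]:
    row=cv2.GaussianBlur(im,(3,3),0)[r,215:300].astype(float); sat=row.max(1)-row.min(1); b=np.where(sat<sat.max()*.5)[0]+215; 
    a=atz(0,[[b[0]-.5,r],[b[-1]+.5,r]],.050,C)@u*1000; print(r,b[0],b[-1],a.round(1),a.mean().round(2))
```

```text
w14 ticks [  8.9  -0.9 -11.  -21.1 -31.1 -51.1 -60.9 -71.  -81. ]
tab [-41.9 -42.7 -42.6]
w18 ticks [-101.1 -110.9 -121.  -131.1 -141.  -151.1 -161.2 -171.2 -181.2 -191.3] [ 0.4874 -0.0897  0.018 ]
arm -40.06 0.048100022438567286
80 242 269 [-30.5 -49.7] -40.12
110 244 271 [-30.6 -50.3] -40.45
140 246 272 [-30.7 -50.2] -40.44
165 247 273 [-30.2 -50.2] -40.24
```

Run:
```python
from chk import *
u=np.array([-.1063,.9943,0]); v=np.array([.9943,.1063,0])
for n in ['wrist13','wrist14']:
    im,de,C=load(n); P=cloud(de,C); hsv=cv2.cvtColor(im,cv2.COLOR_RGB2HSV).astype(int)
    for nm,m in [('red',((hsv[...,0]<6)|(hsv[...,0]>174))&(hsv[...,1]>150)),('yel',(hsv[...,0]>23)&(hsv[...,0]<34)&(hsv[...,1]>145)&(hsv[...,2]>110))]:
        m=m.copy(); m[:205]=0; m[225:]=0; m[:,:190]=0; m[:,222:]=0
        q=P[m]; print(n,nm,m.sum(),np.percentile(q[:,2],[10,50,90]).round(4)); w=q[q[:,2]>np.median(q[:,2])-.001]; print('   s',(w@u*1000).min().round(1),(w@u*1000).max().round(1),(w@u*1000).mean().round(1),'v',(w@v*1000).min().round(1),(w@v*1000).max().round(1))
im,de,C=load('side17'); P=cloud(de,C); print(P[207:210,272:282,2].round(4)); print(P[200:206,284:290,2].round(4))
im,de,C=load('wrist14'); P=cloud(de,C); print(P[210:222,211:220,2].round(4))
```

```text
wrist13 red 124 [0.0231 0.0242 0.0252]
   s -44.6 43.3 -40.3 v 471.4 545.8
wrist13 yel 27 [0.0265 0.0278 0.0286]
   s -44.6 -39.5 -41.9 v 491.4 495.3
wrist14 red 121 [0.0225 0.024  0.0249]
   s -44.8 -39.2 -42.0 v 471.1 488.5
wrist14 yel 26 [0.0269 0.0279 0.0285]
   s -43.5 -38.4 -40.8 v 491.3 495.4
[[0.031  0.0256 0.026  0.0273 0.0189 0.0178 0.017  0.0156 0.0131 0.0197]
 [0.0268 0.023  0.0265 0.0237 0.0187 0.0234 0.0201 0.0202 0.0149 0.0191]
 [0.0254 0.0198 0.0207 0.023  0.0194 0.0221 0.0217 0.0215 0.0228 0.0261]]
[[ 0.0176  0.0134  0.018   0.0045 -0.0021  0.0009]
 [ 0.0174  0.0158  0.0135  0.0005 -0.0024 -0.0011]
 [ 0.0195  0.0184  0.0083 -0.0008  0.0012 -0.004 ]
 [ 0.017   0.0152  0.0034 -0.0013 -0.0006 -0.0001]
 [ 0.0178  0.0158  0.0003 -0.0015 -0.0012 -0.0037]
 [ 0.0138  0.006  -0.0021 -0.0022  0.0014 -0.0005]]
[[0.0191 0.0181 0.0182 0.0181 0.0177 0.0187 0.0176 0.048  0.0489]
 [0.0183 0.018  0.0182 0.0184 0.0179 0.0183 0.0184 0.0473 0.0497]
 [0.0181 0.017  0.0177 0.0183 0.0217 0.0208 0.0207 0.0212 0.0488]
 [0.0181 0.0192 0.0189 0.0176 0.0228 0.0243 0.0235 0.024  0.0489]
 [0.0205 0.0205 0.0191 0.0258 0.0249 0.0256 0.0265 0.0258 0.05  ]
 [0.0235 0.0215 0.0182 0.0272 0.0289 0.028  0.0282 0.0286 0.0478]
 [0.0245 0.0217 0.0186 0.0279 0.0283 0.0275 0.0283 0.0285 0.0471]
 [0.0242 0.0219 0.0184 0.0271 0.0287 0.0271 0.0279 0.0275 0.028 ]
 [0.024  0.0234 0.0197 0.028  0.0269 0.0271 0.028  0.028  0.0266]
 [0.0241 0.0241 0.0179 0.0277 0.0276 0.0269 0.0276 0.0279 0.0279]
 [0.0237 0.0242 0.0182 0.0182 0.0279 0.0277 0.0181 0.0183 0.0182]
 [0.0177 0.0176 0.0181 0.0189 0.0185 0.0174 0.0186 0.0185 0.0167]]
```

Call:
move_arm:
  rows: "1 0 0 0 0.004 0 0.015;1 0 -1.4 0 0.002 0 0.015"

```text
time: 18.77
eef_pos: [0.5361, 0.0154, 0.0774]
ee_rot: [[0.999, 0.036, -0.0], [0.036, -0.999, -0.005], [-0.001, 0.005, -1.0]]
wrist_force: [-0.3, -6.5, 0.4]
opening: 0.0321
```

Run:
```python
from chk import *
hold(); [ctrl.read_camera('side') for _ in range(4)]; hold()
```

```text
t 18.775 pos [0.5361 0.0154 0.0774] yaw 2.05 tiltfix wx,wy 0.0054 0.0005 F [-0.3 -6.5  0.4] T [-1.1   0.34  1.14] op 0.0321 q6 1.36
s -41.66 v 534.67 | u in tool [-0.07 -1.   -0.01] v in tool [ 1.   -0.07 -0.  ]
t 18.975 pos [0.5361 0.0154 0.0775] yaw 2.08 tiltfix wx,wy 0.0055 0.0005 F [-1.9 -7.   0.3] T [-1.15  0.23  1.13] op 0.032 q6 1.36
s -41.67 v 534.68 | u in tool [-0.07 -1.   -0.01] v in tool [ 1.   -0.07 -0.  ]
```

Call:
move_arm:
  rows: "1 0 -1.5 0 0.003 0 -0.01"

```text
time: 19.1
eef_pos: [0.5361, 0.0154, 0.0775]
ee_rot: [[0.999, 0.05, -0.001], [0.05, -0.999, -0.006], [-0.001, 0.006, -1.0]]
wrist_force: [-0.9, -5.8, -0.7]
opening: 0.0318
```

Run:
```python
from chk import *
hold()
shot('wrist','wrist20'); shot('side','side20'); shot('scene','scene20'); hold()
im,de,C=load('wrist20'); P=cloud(de,C); u=np.array([-.1063,.9943,0])
Q=P[100:170,225:290].reshape(-1,3); Q=Q[(Q[:,2]>.04)]; s=Q@u*1000; print('arm',((np.percentile(s,.5)+np.percentile(s,99.5))/2).round(2))
for r in [80,110,140,165]:
    row=cv2.GaussianBlur(im,(3,3),0)[r,205:305].astype(float); sat=row.max(1)-row.min(1); b=np.where(sat<sat.max()*.5)[0]+205
    a=atz(0,[[b[0]-.5,r],[b[-1]+.5,r]],.048,C)@u*1000; print(a.mean().round(2))
C=load('side20')[2]
im=load('side20')[0]; hsv=cv2.cvtColor(im,cv2.COLOR_RGB2HSV).astype(int)
m=(hsv[...,0]>21)&(hsv[...,0]<34)&(hsv[...,1]>140); m[:195]=0;m[225:]=0;m[:,:265]=0;m[:,295:]=0
c=np.argwhere(m)[:,::-1].mean(0); print('side ptr z.028 s',atz(0,[c],.028,C)@u*1000,m.sum()); sidem('side20')
a=load('side20')[0][140:250,220:330,::-1]; cv2.imwrite('pics/sd20z.png',cv2.resize(a,None,fx=5.4,fy=5.4,interpolation=cv2.INTER_CUBIC))
```

```text
t 19.1 pos [0.5361 0.0154 0.0775] yaw 2.88 tiltfix wx,wy 0.0058 0.0009 F [-0.9 -5.8 -0.7] T [-1.1   0.38  0.84] op 0.0318 q6 1.34
s -41.66 v 534.71 | u in tool [-0.06 -1.   -0.01] v in tool [ 1.   -0.06 -0.  ]
t 19.25 pos [0.5361 0.0154 0.0774] yaw 2.85 tiltfix wx,wy 0.0057 0.0009 F [-1.4 -5.9  0.6] T [-1.13  0.34  0.89] op 0.0318 q6 1.34
s -41.65 v 534.68 | u in tool [-0.06 -1.   -0.01] v in tool [ 1.   -0.06 -0.  ]
arm -41.58
-41.84
-41.99
-41.79
-41.79
side ptr z.028 s [-37.32278153] 5
red 9 [278.8 209. ] [0.4796 0.012  0.024 ] s -39.1
yel 5 [273.8 207.4] [0.497  0.0123 0.024 ] s -40.6
```

View pics/sd20z.png

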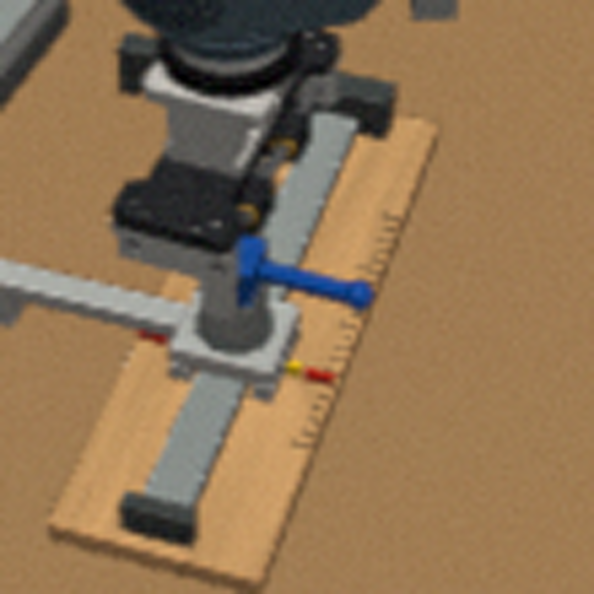

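View pics/wrist20.png

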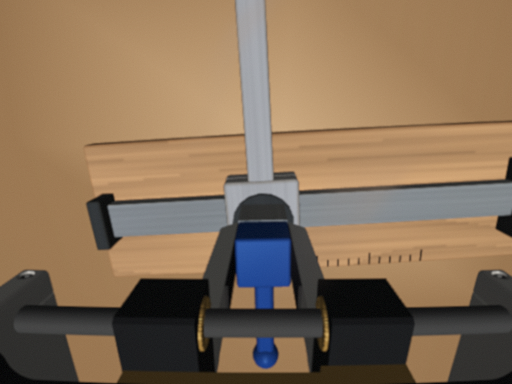

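Run:
```python
from chk import *
ctrl.job_done(); hold()
```

```text
the job is handed in; nothing more can be done
the job is handed in; nothing more can be done
```

The lever is home on the shaft, the leg is held at the red mark and the cam is closed against its stop. I handed the job in at about 19 s, still gripping the lever. The other things on the cart were not touched, as far as I saw; I made no separate final check of them.

**Last checks**
- **Lever home:** the hub bottomed at the expected height, within 0.5 mm. It stayed there when pressed to 13 N and through the turn.
- **Cam closed:** the tool turned about 85° clockwise. Torque then rose to about 1.1 N m, well above the cam's 0.12 N m, and I held about 0.85 N m at the end.
- **Leg at the mark:** the wrist camera puts the leg arm's centre line within about 0.5 mm of the red tab, and the position was steady.

**What failed or disagreed**
- **Position while closing:** I closed the cam with the leg about 1.2–1.7 mm past the mark. I had taken the pointer's top to be at 24 mm when it is at 28 mm. I only corrected the position after the cam was closed, and did not reopen it.
- **Side camera:** it is too coarse to confirm the final position. It reads between −1.5 and +1.8 mm depending on the pointer height assumed, which brackets zero.

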